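Clamp specimen bars on a measuring stage with a flat driver

ROBOT

A 7-joint arm with a two-finger parallel gripper is mounted at the origin on the work surface. World frame = base frame: x ahead of the robot, y to its left, z up, the work surface at z = 0. Lengths are in m, angles in rad, forces in N, time in s.
With the tool pointing down it reaches from about 0.425 to 0.875 m from the base axis. Payload 9.9 kg.
Tool frame: the origin (TCP) lies between the finger pads; the fingertips stand ctrl.finger_overhang ahead of it and the grasp point (between the pads) lies 2 mm behind it (ctrl.finger_overhang is the distance from the TCP to the fingertips, in m); z points along the fingers, y is the line along which they close (so a half turn about z gives the same grasp; the last joint's range is limited). The gripper opens to 85 mm and grips with 20 to 120 N. Pads are 22 mm wide; open, the fingers measure 114 mm over their backs; the gripper's body (76 mm by 85 mm) begins 54 mm behind the grasp point. The pads swing forward as they close: fully open they stand 13 mm farther back than shut.
Start: joints at [1.237, 0.576, 0.025, 1.437, -0.015, 1.129, -0.057], TCP at [0.167, -0.654, 0.248] pointing down, gripper open.
Joint ranges: [-2.76, 2.76], [-0.34, 2.15], [-1.52, 1.57], [0.19, 2.46], [-1.09, 4.23], [0.17, 1.99], [-2.82, 2.82]. Speed limits (rad/s): [2.22, 2.22, 3.01, 3.01, 3.14, 3.14, 3.14].

INTERFACE

Orientations are given as a unit quaternion [x, y, z, w].
In Python, from station import ctrl gives the robot as it stands.
- The arm moves only by the tool arm_command, never from a script. Its argument "increments" is a list of rows, each a list of 5 numbers: the shift along the tool's x, y, z in m, then the turn about the tool's z in rad, then the opening, from 0 (shut) to 1 (fully open). A call has 1 to 5 rows; each row shifts and turns the commanded pose from where the row before left it, along the tool's axes as they then stand; what a row does not reach is not made up. A row lasts 1/12 s, in which the tool goes at most 41.7 mm and 7.16 degrees, less where a joint would pass 70% of its speed; a pose out of reach is approached as far as the arm can. A call with a gripper value outside its range is refused whole. The fingers move at their own pace and stop on an object; "newtons" is the grip in N (left out, the last holds). Time passes only in rows, so rows that do not move let the fingers close. It gives the time, the measured TCP pose, the force, the opening and the grip force at its end, in the units of the state.
- ctrl.get_state(): the state, without advancing time (a new reading comes with each control period).
- ctrl.grab_frame(name): name is "scene" or "side" or "wrist"; returns a dict with "frame" (420x560x3 uint8, red, green, blue), "fx", "fy", "cx", "cy" (pixels), "D" ([k1, k2, p1, p2, k3] as OpenCV has them; the pictures are not rectified), "world_from_camera" (4x4, takes a point from camera to world coordinates). Camera axes: x right, y down, z forward; pixel columns grow to the right and rows downward; lengths in m; the calibration is good to about 2 mm. A picture is of the moment at which its call begins. There is no depth.
- ctrl.hand_in(): hands the job in; it is judged then, once.
Trained networks look in a picture, given as the dict that the camera call returned (one of the last four; its "shot" number tells which), for a name from the list of things; names that differ only in an ending like _2 or _b are one class to them, and where a whole thing is asked for, a point or a joint stands for the part that bears it (a point fixed in the world has none). Each returns a list of dicts, best first, with "confidence" (0 to 1); they miss things now and then, are a little off and sometimes report something else, mostly with a low value. They report only what shows in the picture. A call takes as long as a camera call. They do not tell look-alikes from the thing itself.
- ctrl.find_in(picture, label): "point" ([x, y, z] in m, in the coordinates of the camera as it stood for that picture, good to about 4 mm: the middle of the surface that is visible of it).
The state is a dict: "time_s": time; "qpos": joint angles; "joint_velocities": joint speeds; "tau": joint torques, N m; "eef_pos": TCP position; "orientation": TCP orientation; "contact_force": force on the tool from outside, world axes, zero at the start; "moment": the same for the moment, N m; "gripper_width": finger opening in m; "grip_force": force on a finger pad.
Only numpy, scipy, OpenCV 4.12 (cv2) and the standard library are available. Lean on these libraries where they do the work, as an engineer would, in place of code of your own. Each camera call takes 0.05 s, during which the arm holds its last target. There are 200 camera calls.

TASK

Lay every specimen bar on the table in a bay of the measuring stage, any bar in any bay, flat and fully down; then, with the flat driver, turn the slotted clamp screw of each loaded bay clockwise to its stop, so that its yellow arm lies over the bar. When all bars are clamped, turn the stage's slotted lock screw clockwise to its stop, and finally put the driver back upright in its stand. Do not touch the clamps or lock screw with the fingers, and do not knock the other things about.

Things in the scene. Friction and masses are not known exactly. Their poses are not given: they have to be found in the camera images.
- bar_brass: Brass specimen bar, 90 x 30 x 22 mm high, 0.3 kg, three dark lines across the middle of its top. Lies flat. Origin: centre of its underside; x along its 90 mm length, z up. May be absent from a run.
- bar_steel: Steel specimen bar, 90 x 30 x 22 mm high, 0.3 kg, three dark lines across the middle of its top. Lies flat. Origin: centre of its underside; x along its 90 mm length, z up. May be absent from a run.
- bar_copper: Copper specimen bar, 90 x 30 x 22 mm high, 0.3 kg, three dark lines across the middle of its top. Lies flat. Origin: centre of its underside; x along its 90 mm length, z up. May be absent from a run.
- bar_green: Green specimen bar, 90 x 30 x 22 mm high, 0.3 kg, three dark lines across the middle of its top. Lies flat. Origin: centre of its underside; x along its 90 mm length, z up. May be absent from a run.
- stage: Grey measuring stage fixed to the table, 190 (x) x 290 (y) x 20 mm. Origin: centre of its underside; x points away from the robot (yaw up to 0.2 rad). Four identical bays side by side 66 mm apart along its y.
- bay0 (a point): Centre of the floor of bay 0 (leftmost seen from the robot), on the stage's top, 20 mm above the table. The bay is 100 mm (stage x) x 36 mm (stage y) inside a black rim 4 mm wide and 6 mm high; a bar lies in it along stage x, either way round. Its clamp's screw axis is 65 mm towards -x of the stage, on a post of 22 mm diameter.
- bay1 (a point): Centre of the floor of bay 1 (second from the left seen from the robot), on the stage's top, 20 mm above the table. The bay is 100 mm (stage x) x 36 mm (stage y) inside a black rim 4 mm wide and 6 mm high; a bar lies in it along stage x, either way round. Its clamp's screw axis is 65 mm towards -x of the stage, on a post of 22 mm diameter.
- bay2 (a point): Centre of the floor of bay 2 (third from the left seen from the robot), on the stage's top, 20 mm above the table. The bay is 100 mm (stage x) x 36 mm (stage y) inside a black rim 4 mm wide and 6 mm high; a bar lies in it along stage x, either way round. Its clamp's screw axis is 65 mm towards -x of the stage, on a post of 22 mm diameter.
- bay3 (a point): Centre of the floor of bay 3 (rightmost seen from the robot), on the stage's top, 20 mm above the table. The bay is 100 mm (stage x) x 36 mm (stage y) inside a black rim 4 mm wide and 6 mm high; a bar lies in it along stage x, either way round. Its clamp's screw axis is 65 mm towards -x of the stage, on a post of 22 mm diameter.
- clamp0: Turn clamp of bay 0: a slotted screw head with a yellow arm 42 mm long from the vertical axis, turning as one. Origin: on the axis at the slot's mouth (head top), 60.5 mm above the table; x along slot and arm; arm's underside 16 mm lower. x starts 1.1 to 1.4 rad counter-clockwise (from above) of stage x; turned clockwise it stops along stage x, over the bar's end. Friction 0.04 N m.
- clamp1: Turn clamp of bay 1: a slotted screw head with a yellow arm 42 mm long from the vertical axis, turning as one. Origin: on the axis at the slot's mouth (head top), 60.5 mm above the table; x along slot and arm; arm's underside 16 mm lower. x starts 1.1 to 1.4 rad counter-clockwise (from above) of stage x; turned clockwise it stops along stage x, over the bar's end. Friction 0.04 N m.
- clamp2: Turn clamp of bay 2: a slotted screw head with a yellow arm 42 mm long from the vertical axis, turning as one. Origin: on the axis at the slot's mouth (head top), 60.5 mm above the table; x along slot and arm; arm's underside 16 mm lower. x starts 1.1 to 1.4 rad counter-clockwise (from above) of stage x; turned clockwise it stops along stage x, over the bar's end. Friction 0.04 N m.
- clamp3: Turn clamp of bay 3: a slotted screw head with a yellow arm 42 mm long from the vertical axis, turning as one. Origin: on the axis at the slot's mouth (head top), 60.5 mm above the table; x along slot and arm; arm's underside 16 mm lower. x starts 1.1 to 1.4 rad counter-clockwise (from above) of stage x; turned clockwise it stops along stage x, over the bar's end. Friction 0.04 N m.
- lock: Stage lock screw, without arm, near the stage's far edge, 74 mm towards +x, 66 mm towards +y of its origin. Origin: on its axis at the slot's mouth, 38 mm above the table; x along the slot. Starts, turns and stops like a clamp; its red mark then points at the red line. All five screws are alike: round head 36 mm across, slot centred, 24 mm long, 6 mm wide, 7 mm deep, closed at both ends.
- driver: Flat driver, 125 mm long, 0.12 kg, upright in its stand. Origin: centre of the blade's tip; z up along the shaft, x along the blade's width. Blade 20 x 3 mm and 14 mm long, shaft 10 mm diameter, black collar 42 mm diameter from 60 to 65 mm, square red handle 24 x 24 mm with sides along x and y from 65 to 125 mm, a white line along x on its top. 
- stand: Grey stand, fixed, 70 x 70 x 75 mm high, with an upright round hole of 30 mm diameter and 68 mm depth in its top. The driver hangs in it by its collar, which lies on the top: blade tip then 15 mm above the table. Origin: centre of the underside.
- oil_bottle: White bottle with a blue cap, 34 mm diameter, 58 mm high, among the bars; leave it. Origin under its centre.
- ring_gauge: Steel ring gauge, 64 mm diameter, 20 mm high, beyond the bars; leave it.
- vblock: Dark steel V-block, 50 x 40 x 36 mm, near the robot; leave it.
- caliper: Caliper, 190 mm long, 12 mm high, lying beyond the stage; leave it.
- gauge_case: Wooden case, 120 x 90 x 35 mm, on the right; leave it.
- plug_gauge: Steel plug gauge standing 65 mm high, 40 mm diameter, beyond the stage; leave it.
- swab_pot: White pot, 70 mm diameter, 70 mm high, right; leave it.
Mind the look-alikes: they are no part of the job. There is more than one size of the bar_brass; the job needs the largest.

How it is judged:
By the outcome, as a careful person would: the job done as asked, in the order asked, and still so for the second after the job is handed in, with the robot touching nothing.
Of bar_brass, bar_steel, bar_copper, bar_green only 3 to 4 are there at a start; the rules pass over those that are not, and their reading is None.
At some moment in a run one of bar_brass, bar_steel, bar_copper, bar_green may be knocked a few centimetres aside while the robot is not near it.
It also fails if it takes over 210 s, if anything falls off the work surface, if the arm or the gripper's body presses on something with over 40 N, if the wrist force passes 120 N, or if a joint passes its speed limit or range.

## Working session

There is one attempt and no reset: what is moved stays moved. The work goes in short steps, Python scripts to look and compute and a tool call to move; the robot and the scene stay as the last step left them, time stands still between calls to the robot, and variables do not carry over. Pictures are saved under pics/ and viewed, at most 14 in all, crops included, and the job is handed in when it is done.

Besides the shell and the picture viewer there is one more tool, called after "Request:" as a command line: name --pt "numbers of a row" for each row, then --argument value for the rest. arm_command: Moves the arm, as the interface text tells. Its arguments: {"type":"object","properties":{"increments":{"type":"array","items":{"type":"array","items":{"type":"number"}}},"newtons":{"type":"number"}},"required":["increments"]}

```bash
ls; mkdir -p pics; python3 - <<'E'
from station import ctrl
import cv2,numpy as np
s=ctrl.get_state()
print({k:np.round(v,3) for k,v in s.items()}, ctrl.finger_overhang)
ims=[]
for n in ["scene","side","wrist"]:
    p=ctrl.grab_frame(n); cv2.imwrite(f"pics/a_{n}.png",p["frame"][:,:,::-1])
    print(n,p["fx"],p["cx"],p["cy"],p["D"],np.round(p["world_from_camera"],3).tolist())
E
```

```text
pics
{'time_s': np.float64(0.0), 'qpos': array([ 1.237,  0.576,  0.025,  1.438, -0.015,  1.129, -0.056]), 'joint_velocities': array([-0.   , -0.   ,  0.   , -0.001,  0.001,  0.001,  0.001]), 'tau': array([ 2.0000e-03, -7.6575e+01,  2.2510e+00, -2.8596e+01,  1.5000e-02,
        1.3000e-02,  0.0000e+00]), 'eef_pos': array([ 0.167, -0.654,  0.247]), 'orientation': array([ 0.992,  0.125, -0.   , -0.001]), 'contact_force': array([ 0.283, -0.465,  0.062]), 'moment': array([ 0.027, -0.053,  0.011]), 'grip_force': np.float64(0.0), 'gripper_width': np.float64(0.086)} 0.017
scene 533.3032679884182 285.0837821802927 209.9565174862046 [0.02274236 0.         0.         0.         0.        ] [[0.651, 0.398, -0.647, 1.325], [0.759, -0.361, 0.541, -0.669], [-0.018, -0.843, -0.537, 0.733], [0.0, 0.0, 0.0, 1.0]]
side 530.6928386646316 279.6094049805302 209.85796401256442 [-0.06037617  0.          0.          0.          0.        ] [[-0.943, -0.156, 0.293, 0.175], [-0.332, 0.484, -0.81, 1.021], [-0.016, -0.861, -0.508, 0.75], [0.0, 0.0, 0.0, 1.0]]
wrist 361.86573914276283 276.4736772760336 206.88345961664817 [-0.06508166  0.          0.          0.          0.        ] [[0.246, -0.92, -0.305, 0.246], [-0.969, -0.235, -0.075, -0.633], [-0.002, 0.314, -0.949, 0.372], [0.0, 0.0, 0.0, 1.0]]
```

View pics/a_scene.png

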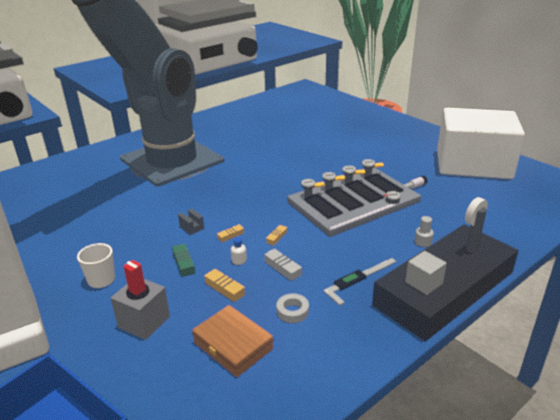

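View pics/a_side.png

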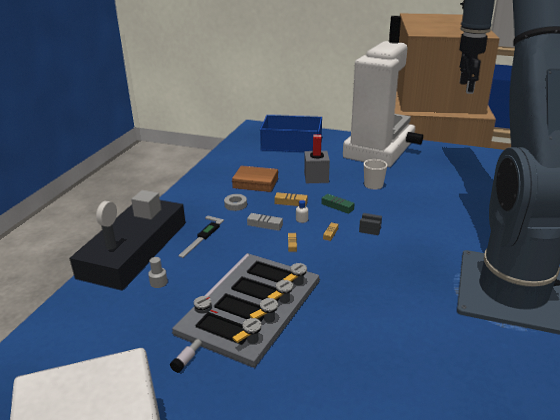

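The scene view shows the large brass bar at (224,285), two small brass ones at (231,232) and (277,234), green at (183,260), steel at (283,263), and no copper. The driver stand is at (140,300) and the stage at (355,195).

```bash
cat > h.py <<'E'
from station import ctrl
import cv2,numpy as np
np.set_printoptions(suppress=True,precision=4)
def K(p): return np.array([[p["fx"],0,p["cx"]],[0,p["fy"],p["cy"]],[0,0,1]])
def plane(p,uv,z):
    "pixels -> world points on height z"
    n=cv2.undistortPoints(np.array(uv,float).reshape(-1,1,2),K(p),np.array(p["D"],float)).reshape(-1,2)
    T=np.array(p["world_from_camera"]); d=np.c_[n,np.ones(len(n))]@T[:3,:3].T; o=T[:3,3]
    return o+d*((z-o[2])/d[:,2])[:,None]
def proj(p,P):
    T=np.linalg.inv(np.array(p["world_from_camera"]))
    return cv2.projectPoints(np.array(P,float).reshape(-1,1,3),cv2.Rodrigues(T[:3,:3])[0],T[:3,3],K(p),np.array(p["D"],float))[0].reshape(-1,2)
def find(p,l,n=3):
    T=np.array(p["world_from_camera"]);out=[]
    for r in ctrl.find_in(p,l)[:n]:
        w=T[:3,:3]@np.array(r["point"])+T[:3,3]; out.append((round(r["confidence"],2),w.round(3).tolist()))
    return out
def tool():
    s=ctrl.get_state(); x,y,z,w=s["orientation"]
    from scipy.spatial.transform import Rotation as R
    M=R.from_quat(s["orientation"]).as_matrix()
    return s["eef_pos"],M,s
def go(target,yaw=None):
    "tool-axes shift to world TCP target and turn (yaw = world direction of tool x, mod pi if grasp)"
    p,M,s=tool(); d=M.T@(np.array(target)-p); cur=np.arctan2(M[1,0],M[0,0])
    t=None if yaw is None else (yaw-cur)
    if t is not None: t=-((t+np.pi/2)%np.pi-np.pi/2)  # tool z down
    print("shift",d.round(4),"turn",t,"curyaw",round(cur,4),"q7",s["qpos"][6].round(3),"t",s["time_s"])
E
python3 - <<'E'
from h import *
for n in ["scene","side"]:
    p=ctrl.grab_frame(n)
    for l in ["bar_brass","bar_steel","bar_copper","bar_green","stage","clamp0","clamp3","lock","driver","stand","oil_bottle","vblock","swab_pot","ring_gauge"]:
        print(n,l,find(p,l,4))
E
```

```text
scene bar_brass [(0.95, [0.599, -0.227, 0.019]), (0.67, [0.524, -0.032, 0.018]), (0.6, [0.45, -0.108, 0.018])]
scene bar_steel [(0.83, [0.628, -0.097, 0.024])]
scene bar_copper []
scene bar_green [(0.75, [0.471, -0.242, 0.023]), (0.2, [0.541, 0.209, 0.021])]
scene stage [(0.62, [0.473, 0.21, 0.057]), (0.56, [0.546, 0.208, 0.021])]
scene clamp0 [(0.57, [0.473, 0.208, 0.059]), (0.55, [0.461, 0.138, 0.057]), (0.48, [0.48, 0.273, 0.06])]
scene clamp3 [(0.57, [0.473, 0.208, 0.059]), (0.55, [0.461, 0.138, 0.057]), (0.48, [0.48, 0.273, 0.06])]
scene lock [(0.58, [0.618, 0.28, 0.039])]
scene driver [(0.75, [0.574, -0.401, 0.11]), (0.31, [0.54, -0.145, 0.039]), (0.28, [0.62, 0.278, 0.04])]
scene stand [(0.87, [0.59, -0.409, 0.05])]
scene oil_bottle [(0.81, [0.542, -0.146, 0.038])]
scene vblock [(0.94, [0.36, -0.157, 0.024])]
scene swab_pot [(0.97, [0.406, -0.406, 0.054])]
scene ring_gauge [(0.74, [0.738, -0.169, 0.019])]
side bar_brass [(0.59, [0.594, -0.208, 0.023]), (0.52, [0.44, -0.089, 0.014]), (0.49, [0.517, -0.01, 0.015])]
side bar_steel [(0.66, [0.613, -0.068, 0.021])]
side bar_copper 
[... 196 characters left out ...]
 [(0.83, [0.467, 0.215, 0.057]), (0.64, [0.477, 0.278, 0.057]), (0.6, [0.457, 0.152, 0.06]), (0.56, [0.489, 0.347, 0.056])]
side clamp3 [(0.83, [0.467, 0.215, 0.057]), (0.64, [0.477, 0.278, 0.057]), (0.6, [0.457, 0.152, 0.06]), (0.56, [0.489, 0.347, 0.056])]
side lock [(0.63, [0.616, -0.067, 0.018])]
side driver [(0.59, [0.566, -0.379, 0.107]), (0.53, [0.615, 0.289, 0.036]), (0.45, [0.527, 0.281, 0.024])]
side stand [(0.96, [0.552, -0.363, 0.05])]
side oil_bottle [(0.63, [0.531, -0.13, 0.029]), (0.41, [0.594, -0.207, 0.023])]
side vblock [(0.6, [0.35, -0.13, 0.029])]
side swab_pot [(0.58, [0.391, -0.377, 0.053])]
side ring_gauge [(0.57, [0.732, -0.149, 0.021]), (0.29, [0.457, -0.23, 0.019])]
```

Request:
arm_command --pt "0.033 -0.0196 -0.003 0 1" --pt "0.033 -0.0196 -0.003 0 1" --pt "0.033 -0.0196 -0.003 0 1" --pt "0.033 -0.0196 -0.003 0 1" --pt "0.033 -0.0196 -0.003 0 1"

```text
time_s: 2.07
eef_pos: [0.3036, -0.5169, 0.2635]
orientation: [0.992, 0.124, 0.0, 0.0]
contact_force: [0.5, -0.2, 0.4]
gripper_width: 0.0855
grip_force: 0.0
```

Request:
arm_command --pt "0.033 -0.0196 -0.003 0 1" --pt "0.033 -0.0196 -0.003 0 1" --pt "0.033 -0.0196 -0.003 0 1" --pt "0.033 -0.0196 -0.003 0 1" --pt "0.033 -0.0196 -0.003 0 1"

```text
time_s: 2.48
eef_pos: [0.4393, -0.3811, 0.2787]
orientation: [0.992, 0.125, 0.0, 0.0]
contact_force: [0.7, -1.1, -0.1]
gripper_width: 0.0855
grip_force: 0.0
```

Request:
arm_command --pt "0.033 -0.0196 -0.003 0 1" --pt "0.033 -0.0196 -0.003 0 1" --pt "0.033 -0.0196 -0.003 0 1" --pt "0.033 -0.0196 -0.003 0 1" --pt "0.033 -0.0196 -0.003 0 1"

```text
time_s: 2.9
eef_pos: [0.5749, -0.2453, 0.2937]
orientation: [0.992, 0.125, 0.0, 0.0]
contact_force: [1.2, -0.6, 0.7]
gripper_width: 0.0851
grip_force: 0.0
```

Request:
arm_command --pt "0 0 0 0.125 1" --pt "0 0 0 0.125 1" --pt "0 0 0 0 1"

```text
time_s: 3.15
eef_pos: [0.5743, -0.246, 0.2932]
orientation: [1.0, -0.002, -0.0, 0.0]
contact_force: [-0.5, -0.3, 0.5]
gripper_width: 0.0854
grip_force: 0.0
```

```bash
python3 - <<'E'
from h import *
print(tool())
p=ctrl.grab_frame("wrist"); cv2.imwrite("pics/b.png",p["frame"][:,:,::-1])
for l in ["bar_brass","bar_steel","bar_copper","bar_green","driver","stand","oil_bottle","vblock"]: print(l,find(p,l,4))
E
```

```text
(array([ 0.5743, -0.246 ,  0.2932]), array([[ 1.    , -0.0045, -0.0002],
       [-0.0045, -1.    , -0.0001],
       [-0.0002,  0.0001, -1.    ]]), {'time_s': 3.15, 'qpos': array([ 0.3255,  0.4653,  0.0065,  1.5109, -0.003 ,  1.1656, -1.2428]), 'joint_velocities': array([ 0.0343, -0.0036, -0.0196,  0.0079,  0.0254,  0.001 ,  0.2124]), 'tau': array([ -2.0231, -68.2777,   1.1341, -29.3415,  -0.4372,  -0.0488,
        -2.5669]), 'eef_pos': array([ 0.5743, -0.246 ,  0.2932]), 'orientation': array([ 1.    , -0.0023, -0.0001,  0.    ]), 'contact_force': array([-0.4764, -0.3424,  0.4914]), 'moment': array([-0.0311,  0.0303,  0.0323]), 'grip_force': 0.0, 'gripper_width': 0.0853819977528874})
bar_brass [(0.91, [0.593, -0.222, 0.019]), (0.71, [0.524, -0.022, 0.018]), (0.61, [0.447, -0.102, 0.019])]
bar_steel [(0.82, [0.621, -0.094, 0.022])]
bar_copper [(0.24, [0.467, -0.238, 0.024])]
bar_green [(0.58, [0.469, -0.239, 0.023]), (0.55, [0.593, -0.223, 0.019]), (0.27, [0.504, 0.088, 0.016])]
driver []
stand []
oil_bottle [(0.75, [0.537, -0.145, 0.035])]
vblock [(0.79, [0.357, -0.149, 0.028])]
```

View pics/b.png

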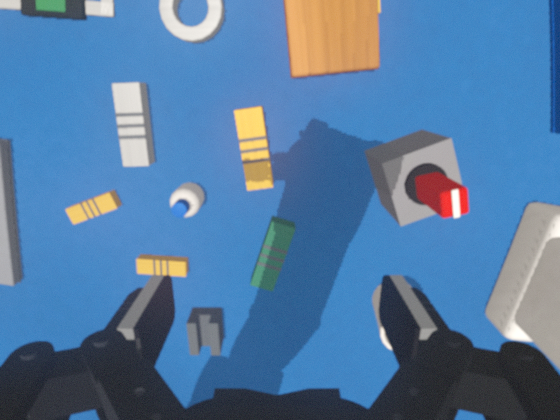

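The wrist view shows steel at (133,124), the large brass at (253,148), green at (273,254), and the driver's handle top at (455,203) with its white line. The small brass decoys are at (93,207) and (162,266).

```bash
cat >> h.py <<'E'
from scipy.optimize import minimize
def boxpts(x,y,yaw,L,W,z0,z1):
    c,s=np.cos(yaw),np.sin(yaw)
    return np.array([[x+c*a*L/2-s*b*W/2,y+s*a*L/2+c*b*W/2,z] for a in(-1,1) for b in(-1,1) for z in(z0,z1)])
HUE={"brass":(14,32,100),"green":(55,85,60)}
def mask(p,kind,seed,r):
    h=cv2.cvtColor(p["frame"],cv2.COLOR_RGB2HSV).astype(int); H,S,V=h[...,0],h[...,1],h[...,2]
    if kind in HUE: m=(H>=HUE[kind][0])&(H<=HUE[kind][1])&(S>HUE[kind][2])
    else: m=(S<60)&(V>60)
    m=cv2.morphologyEx(m.astype(np.uint8),cv2.MORPH_CLOSE,np.ones((5,5)))
    g=np.zeros_like(m); cv2.circle(g,tuple(int(v) for v in seed),r,1,-1); m&=g
    n,lab,st,c=cv2.connectedComponentsWithStats(m)
    return (lab==1+np.argmax(st[1:,4])).astype(np.uint8)
def fitbox(p,kind,xy,L=.09,W=.03,z0=0.,z1=.022):
    seed=proj(p,[[*xy,z1]])[0]; px=np.linalg.norm(proj(p,[[xy[0]+L,xy[1],z1]])[0]-seed)
    m=mask(p,kind,seed,int(px*.8))
    ys,xs=np.nonzero(m); w=plane(p,np.c_[xs,ys],(z0+z1)/2)[:,:2]; c=w.mean(0)
    e=np.linalg.eigh(np.cov((w-c).T))[1][:,1]; best=None
    def cost(v):
        q=cv2.convexHull((proj(p,boxpts(v[0],v[1],v[2],L,W,z0,z1))*16).astype(np.float32)).round().astype(np.int32)
        g=np.zeros_like(m); cv2.fillConvexPoly(g,q,1,cv2.LINE_8,4)
        return 1-(g&m).sum()/(g|m).sum()
    y0=np.arctan2(e[1],e[0])
    for dy in (0,.1,-.1):
        r=minimize(cost,[*c,y0+dy],method="Nelder-Mead",options=dict(initial_simplex=[[*c,y0+dy],[c[0]+.006,c[1],y0+dy],[c[0],c[1]+.006,y0+dy],[c[0],c[1],y0+dy+.1]],xatol=1e-5,fatol=1e-5))
        if best is None or r.fun<best.fun: best=r
    return best.x.round(4),"IoU",round(1-best.fun,3),"area",m.sum()
E
python3 - <<'E'
from h import *
p=ctrl.grab_frame("wrist")
print(fitbox(p,"brass",(.593,-.222)),fitbox(p,"steel",(.621,-.094)),fitbox(p,"green",(.469,-.239)))
# driver: red handle / white line
T=np.array(p["world_from_camera"])
f=p["frame"]; h=cv2.cvtColor(f,cv2.COLOR_RGB2HSV)
cr=h[130:240,380:500]; m=(cr[...,1]<70)&(cr[...,2]>190)
ys,xs=np.nonzero(m); pts=np.c_[xs+380,ys+130].astype(float); w=plane(p,pts,.140)
c=w.mean(0);ev,e=np.linalg.eigh(np.cov((w[:,:2]-c[:2]).T)); print("line",len(w),c,np.arctan2(e[1,1],e[0,1]),ev**.5*12**.5, pts.mean(0))
# stand top corners by eye
print("stand top",plane(p,[[366,152],[450,133],[465,200],[402,224]],.075), "hi")
s=ctrl.grab_frame("side"); 
cv2.imwrite("pics/c.png",cv2.resize(s["frame"][200:370,140:340,::-1],None,fx=3,fy=3,interpolation=2))
cv2.imwrite("pics/d.png",cv2.resize(f[120:240,350:500,::-1],None,fx=5,fy=5,interpolation=2))
E
```

```text
(array([ 0.5914, -0.2202, -3.0304]), 'IoU', np.float64(0.882), 'area', np.uint64(2140)) (array([ 0.6197, -0.0853, -3.1396]), 'IoU', np.float64(0.947), 'area', np.uint64(2795)) (array([ 0.4568, -0.2372,  2.868 ]), 'IoU', np.float64(0.792), 'area', np.uint64(1567))
line 216 [ 0.5658 -0.3914  0.14  ] -2.91883581071732 [0.0061 0.0256] [453.5787 203.6343]
stand top [[ 0.5968 -0.3317  0.075 ]
 [ 0.6155 -0.4112  0.075 ]
 [ 0.5488 -0.4366  0.075 ]
 [ 0.5231 -0.3745  0.075 ]] hi
```

View pics/d.png

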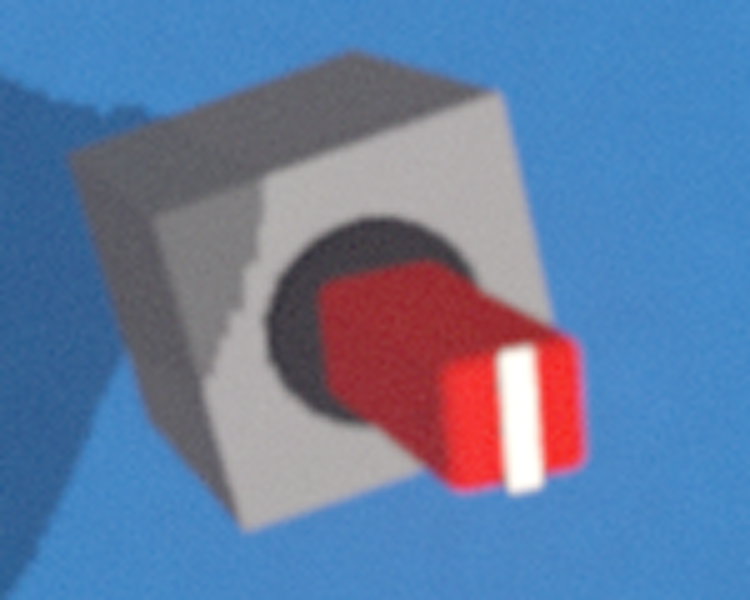

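```bash
python3 - <<'E'
from h import *
go((.592,-.221,.15),.111)
E
```

```text
shift [ 0.0182 -0.0261  0.1434] turn -0.11105616712410482 curyaw -0.0001 q7 -1.237 t 3.7
```

Request:
arm_command --pt "0.0045 -0.0065 0.036 0 0.65" --pt "0.0045 -0.0065 0.036 0 0.65" --pt "0.0045 -0.0065 0.036 0 0.65" --pt "0.0045 -0.0065 0.036 0 0.65" --pt "0 0 0 -0.111 0.65"

```text
time_s: 4.12
eef_pos: [0.5894, -0.2172, 0.1423]
orientation: [0.998, 0.056, -0.004, -0.002]
contact_force: [-1.5, 1.0, 0.2]
gripper_width: 0.0556
grip_force: 0.0
```

Request:
arm_command --pt "0 0 0 0 0.65" --pt "0 0 0 0 0.65"

```text
time_s: 4.28
eef_pos: [0.5921, -0.2212, 0.1495]
orientation: [0.999, 0.054, 0.0, -0.0]
contact_force: [0.5, 0.5, 0.3]
gripper_width: 0.0551
grip_force: 0.0
```

```bash
python3 - <<'E'
from h import *
p=ctrl.grab_frame("wrist"); cv2.imwrite("pics/e.png",p["frame"][:,:,::-1])
r=fitbox(p,"brass",(.592,-.221)); print(r); g=fitbox(p,"green",(.465,-.238)); print(g)
go((r[0][0],r[0][1],.026),r[0][2])
E
```

```text
(array([ 0.5895, -0.2203, -3.0156]), 'IoU', np.float64(0.455), 'area', np.uint64(2303))
(array([ 0.4587, -0.238 ,  2.8861]), 'IoU', np.float64(0.859), 'area', np.uint64(3488))
shift [-0.0029 -0.0016  0.1243] turn -0.018726183276320807 curyaw 0.1073 q7 -1.205 t 4.3333
```

View pics/e.png

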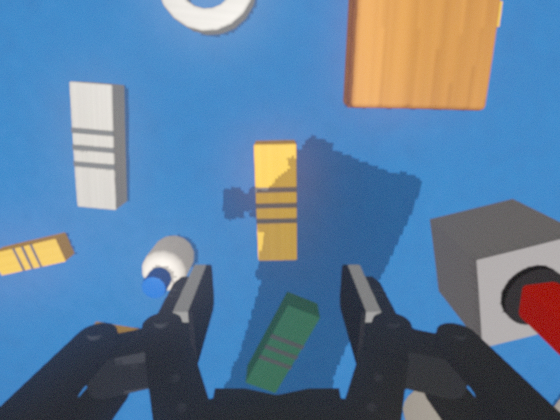

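The view shows the brass bar at (276,201), the green bar at (283,342) and steel at (97,145). The dark lines split my mask, so I'll close it with a larger kernel.

```bash
sed -i 's/np.ones((5,5))/np.ones((11,11))/' h.py; python3 - <<'E'
from h import *
p=ctrl.grab_frame("wrist")
r=fitbox(p,"brass",(.592,-.221)); print(r); print(fitbox(p,"green",(.465,-.238)),fitbox(p,"steel",(.62,-.088)))
go((r[0][0],r[0][1],.026),r[0][2])
print(plane(p,[[254,142],[296,142],[298,260],[258,260]],.022).mean(0))
E
```

```text
(array([ 0.59  , -0.2201, -3.0185]), 'IoU', np.float64(0.924), 'area', np.uint64(4631))
(array([ 0.4583, -0.2385,  2.8708]), 'IoU', np.float64(0.856), 'area', np.uint64(3461)) (array([ 0.619 , -0.086 ,  3.1457]), 'IoU', np.float64(0.957), 'area', np.uint64(6506))
shift [-0.0026 -0.0019  0.1247] turn -0.015750371434528176 curyaw 0.1073 q7 -1.205 t 4.3833
[ 0.5925 -0.2209  0.022 ]
```

Request:
arm_command --pt "-0.001 -0.001 0.031 -0.014 0.65" --pt "0 0 0.031 0 0.65" --pt "0 0 0.031 0 0.65" --pt "0 0 0.031 0 0.65" --pt "0 0 0 0 0.65"

```text
time_s: 4.8
eef_pos: [0.5882, -0.2194, 0.0213]
orientation: [0.998, 0.061, -0.003, -0.001]
contact_force: [-0.8, 0.6, -0.6]
gripper_width: 0.0557
grip_force: 0.0
```

Request:
arm_command --pt "0 0 0 0 0" --pt "0 0 0 0 0" --pt "0 0 0 0 0" --pt "0 0 0 0 0" --pt "0 0 0 0 0" --newtons 60

```text
time_s: 5.22
eef_pos: [0.5921, -0.2206, 0.028]
orientation: [0.998, 0.062, 0.002, 0.001]
contact_force: [-1.0, -0.0, 9.2]
gripper_width: 0.0283
grip_force: 60.6
```

Request:
arm_command --pt "0 0 -0.02 0 0" --pt "0 0 -0.03 0 0" --pt "0 0 -0.04 0 0" --pt "0 0 -0.04 0 0" --pt "0 0 0 0 0"

```text
time_s: 5.63
eef_pos: [0.5946, -0.2214, 0.1646]
orientation: [0.998, 0.062, 0.006, 0.002]
contact_force: [2.0, -0.9, -1.9]
gripper_width: 0.0284
grip_force: 60.4
```

Request:
arm_command --pt "0.002 -0.03 -0.008 0 0" --pt "0.002 -0.038 -0.01 0 0" --pt "0.002 -0.038 -0.01 0 0" --pt "0.002 -0.038 -0.01 0 0" --pt "0.002 -0.038 -0.01 0 0"

```text
time_s: 6.05
eef_pos: [0.5776, -0.0365, 0.2048]
orientation: [0.998, 0.062, 0.001, 0.0]
contact_force: [0.9, -0.3, -3.5]
gripper_width: 0.0281
grip_force: 60.4
```

Request:
arm_command --pt "0.002 -0.038 -0.01 0 0" --pt "0.002 -0.038 -0.01 0 0" --pt "0.002 -0.038 -0.01 0 0" --pt "0.002 -0.038 -0.01 0 0" --pt "0.002 -0.038 -0.01 0 0"

```text
time_s: 6.47
eef_pos: [0.5637, 0.1534, 0.2549]
orientation: [0.998, 0.062, 0.001, -0.0]
contact_force: [-0.2, -0.3, -4.7]
gripper_width: 0.028
grip_force: 60.4
```

Request:
arm_command --pt "0 0 0 0.1 0" --pt "0 0 0 0.1 0" --pt "0 0 0 0.08 0" --pt "0 0 0 0 0" --pt "0 0 0 0 0"

```text
time_s: 6.88
eef_pos: [0.5642, 0.1517, 0.254]
orientation: [0.997, -0.076, 0.0, -0.0]
contact_force: [-0.1, -0.3, -3.3]
gripper_width: 0.0288
grip_force: 60.5
```

```bash
python3 - <<'E'
from h import *
p=ctrl.grab_frame("wrist"); cv2.imwrite("pics/f.png",p["frame"][:,:,::-1])
for l in ["clamp0","lock","stage"]: print(l,find(p,l,6))
go((0,0,0),0)
E
```

```text
clamp0 [(0.97, [0.482, 0.278, 0.055]), (0.8, [0.49, 0.338, 0.062]), (0.72, [0.48, 0.241, 0.053])]
lock [(0.94, [0.613, 0.285, 0.038])]
stage [(0.96, [0.563, 0.258, 0.023])]
shift [-0.5344  0.2363  0.2534] turn -0.15401864330107862 curyaw -0.154 q7 -2.064 t 7.0833
```

View pics/f.png

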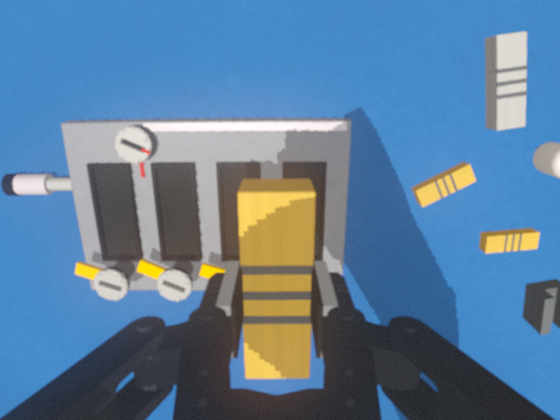

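The stage is seen with its far corners at (63,122) and (350,121), the lock at (135,144), and clamps 0 and 1 at (111,284) and (174,285). The brass bar is held straight.

```bash
cat > st.py <<'E'
from h import *
def fitstage(p,pts):
    "pts: list of (pixel,stage xy,z)"
    S=np.array([a[1] for a in pts]);W=np.array([plane(p,[a[0]],a[2])[0,:2] for a in pts])
    sc,wc=S.mean(0),W.mean(0); a,b=S-sc,W-wc
    yaw=np.arctan2((a[:,0]*b[:,1]-a[:,1]*b[:,0]).sum(),(a*b).sum())
    R=np.array([[np.cos(yaw),-np.sin(yaw)],[np.sin(yaw),np.cos(yaw)]]); t=wc-R@sc
    return t,yaw,R,W,((W-t)@R)
E
python3 - <<'E'
from st import *
p=ctrl.grab_frame("wrist")
g=cv2.cvtColor(p["frame"],cv2.COLOR_RGB2GRAY)
pts=[((63,122),(.095,.145),.02),((350,121),(.095,-.145),.02),((135.5,144.5),(.074,.066),.038)]
t,y,R,W,loc=fitstage(p,pts); print(t,y,loc)
def loc_(px,z): return (plane(p,px,z)[:,:2]-t)@R
print("clamps",loc_([[111,284],[174,285]],.0605))
print("bay0 rim outer z26",loc_([[88,163],[131,163]],.026),"near",loc_([[101,260],[141,260]],.026))
print("lock pred px", proj(p,[[*(t+R@[.074,.066]),.038]]))
cv2.imwrite("pics/g.png",cv2.resize(p["frame"][110:310,50:360,::-1],(775,500),interpolation=2))
s=ctrl.grab_frame("side"); cv2.imwrite("pics/g2.png",cv2.resize(s["frame"][220:390,140:360,::-1],(770,595),interpolation=2))
E
```

```text
[0.5321 0.2281] -0.15735274968995772 [[ 0.0948  0.1427]
 [ 0.0947 -0.1408]
 [ 0.0745  0.0642]]
clamps [[-0.0628  0.098 ]
 [-0.063   0.0332]]
bay0 rim outer z26 [[0.0545 0.1198]
 [0.0543 0.0756]] near [[-0.0534  0.1229]
 [-0.0528  0.0779]]
lock pred px [[133.651  144.9873]]
```

View pics/g.png

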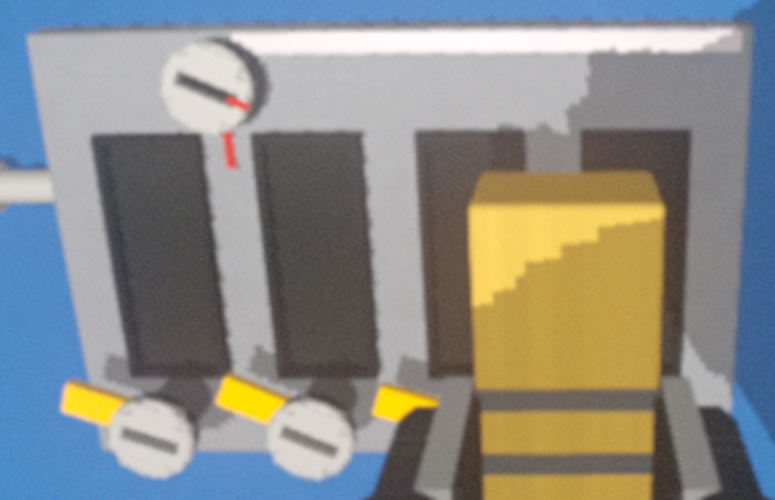

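The crop shows the empty bays, with the rims of bays 0 and 1 clear. The held bar's top far edge runs from (238,192) to (316,192) in the full image, and the slots tilt about the same as expected.

```bash
python3 - <<'E'
from st import *
p=ctrl.grab_frame("wrist"); e,M,s=tool()
w=plane(p,[[238,192],[316,192]],e[2]-.006); print((w-e)@M, "width",np.linalg.norm(w[0]-w[1]))
print("TCP cur",e)
t=np.array([.5321,.2281]);y=-.157;R=np.array([[np.cos(y),-np.sin(y)],[np.sin(y),np.cos(y)]])
b=t+R@[.0025,-.099];print(b); go((*b,.078),y)
E
```

```text
[[ 0.044  -0.0153  0.006 ]
 [ 0.044   0.014   0.006 ]] width 0.029289257634958356
TCP cur [0.5643 0.1515 0.2533]
[0.5191 0.1299]
shift [-0.0413  0.0283  0.1753] turn 0.002192686314465009 curyaw -0.1548 q7 -2.065 t 7.2333
```

Request:
arm_command --pt "-0.0083 0.0057 0.035 0 0" --pt "-0.0083 0.0057 0.035 0 0" --pt "-0.0083 0.0057 0.035 0 0" --pt "-0.0083 0.0057 0.035 0 0" --pt "-0.0083 0.0057 0.035 0.002 0"

```text
time_s: 7.65
eef_pos: [0.5187, 0.1297, 0.0773]
orientation: [0.997, -0.078, 0.001, -0.0]
contact_force: [0.7, 0.6, -4.1]
gripper_width: 0.0284
grip_force: 60.6
```

Request:
arm_command --pt "0 0 0 0 0" --pt "0 0 0 0 0"

```text
time_s: 7.82
eef_pos: [0.5185, 0.1297, 0.0778]
orientation: [0.997, -0.079, -0.001, 0.001]
contact_force: [0.1, 0.1, -2.4]
gripper_width: 0.0281
grip_force: 60.9
```

```bash
python3 - <<'E'
from st import *
go((0,0,0),-.157); print(tool()[0],tool()[2]["contact_force"])
p=ctrl.grab_frame("wrist"); cv2.imwrite("pics/i.png",p["frame"][:,:,::-1])
E
```

```text
shift [-0.4916  0.2091  0.0793] turn -0.0001944738862538209 curyaw -0.1572 q7 -2.066 t 7.8167
[0.5185 0.1297 0.0778] [ 0.1394  0.1367 -2.409 ]
```

View pics/i.png

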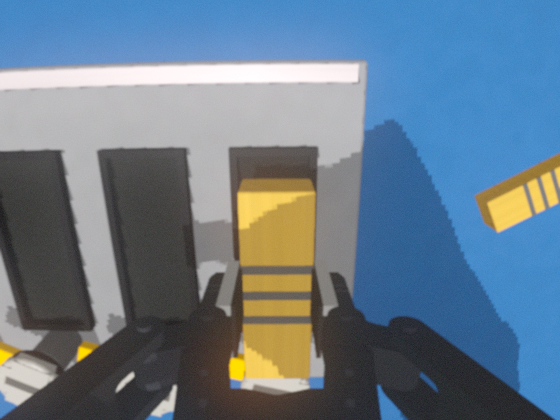

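The bar hangs over bay 3. The rim's far corners are at (231,148) and (317,148) and the stage's far right corner is at (365,62).

```bash
python3 - <<'E'
from st import *
p=ctrl.grab_frame("wrist"); e,M,s=tool()
f=lambda px,z:((plane(p,px,z)-e)@M)[:,:2]
print("rim3",f([[231,148],[317,148]],.026),"rim2",f([[100,150],[187,149]],.026),"corner",f([[365,62]],.02))
print("rim2 near",f([[115,327],[198,325]],.026))
print("bar top",f([[239,192],[316,192]],.072),"bot",f([[243,180],[312,180]],.050))
E
```

```text
rim3 [[ 0.0523 -0.0229]
 [ 0.0523  0.0195]] rim2 [[ 0.0518 -0.0888]
 [ 0.0519 -0.0447]] corner [[0.0928 0.042 ]]
rim2 near [[-0.0536 -0.0968]
 [-0.0513 -0.0466]]
bar top [[ 0.043  -0.0147]
 [ 0.043   0.0145]] bot [[ 0.0422 -0.0151]
 [ 0.0421  0.0151]]
```

Request:
arm_command --pt "0.002 -0.001 0 0 0" --pt "0 0 0.01 0 0" --pt "0 0 0.01 0 0" --pt "0 0 0.006 0 0" --pt "0 0 0 0 0"

```text
time_s: 8.33
eef_pos: [0.5201, 0.1304, 0.0508]
orientation: [0.997, -0.078, -0.001, 0.0]
contact_force: [-0.2, 0.4, -2.7]
gripper_width: 0.0283
grip_force: 60.9
```

Request:
arm_command --pt "0 0 0.0015 0 0" --pt "0 0 0.0015 0 0" --pt "0 0 0 0 0"

```text
time_s: 8.58
eef_pos: [0.521, 0.1306, 0.0491]
orientation: [0.997, -0.079, -0.0, 0.0]
contact_force: [0.5, -0.2, -3.3]
gripper_width: 0.0281
grip_force: 60.9
```

Request:
arm_command --pt "0 0 0.001 0 0" --pt "0 0 0.001 0 0" --pt "0 0 0 0 0"

```text
time_s: 8.83
eef_pos: [0.5212, 0.1306, 0.048]
orientation: [0.997, -0.079, 0.0, -0.0]
contact_force: [-2.9, 0.0, 3.5]
gripper_width: 0.0283
grip_force: 61.7
```

Request:
arm_command --pt "0 0 0.001 0 0" --pt "0 0 0.001 0 0" --pt "0 0 0 0 0"

```text
time_s: 9.08
eef_pos: [0.5212, 0.1307, 0.0478]
orientation: [0.997, -0.079, 0.001, -0.0]
contact_force: [-8.9, -1.1, 32.0]
gripper_width: 0.0284
grip_force: 65.0
```

Request:
arm_command --pt "0 0 -0.001 0 0.48" --pt "0 0 0 0 0.48" --pt "0 0 0 0 0.48" --pt "0 0 -0.015 0 0.48" --pt "0 0 -0.03 0 0.48"

```text
time_s: 9.5
eef_pos: [0.5193, 0.1302, 0.0891]
orientation: [0.997, -0.078, -0.003, 0.001]
contact_force: [0.3, -0.7, -0.4]
gripper_width: 0.0411
grip_force: 0.0
```

Request:
arm_command --pt "0 0 -0.04 0 0.48" --pt "0 0 -0.03 0 0.48" --pt "0 0 0 -0.08 0.65" --pt "0 0 0 -0.08 0.65" --pt "0 0 0 0 0.65"

```text
time_s: 9.92
eef_pos: [0.5213, 0.1306, 0.1618]
orientation: [1.0, 0.003, 0.001, -0.0]
contact_force: [-0.6, -0.2, -0.3]
gripper_width: 0.0557
grip_force: 0.0
```

```bash
python3 - <<'E'
from st import *
p=ctrl.grab_frame("wrist"); cv2.imwrite("pics/j.png",p["frame"][:,:,::-1])
print(tool()[0]);r=fitbox(p,"brass",(.521,.131),z0=.02,z1=.042); print(r, "want (.5186,.1304) yaw -.157")
go((.619,-.086,.16),0)
E
```

```text
[0.521  0.1305 0.1613]
(array([0.5197, 0.1319, 2.9866]), 'IoU', np.float64(0.976), 'area', np.uint64(5479)) want (.5186,.1304) yaw -.157
shift [0.0977 0.2167 0.0013] turn 0.0014953167712115079 curyaw 0.0015 q7 -1.934 t 9.9667
```

Request:
arm_command --pt "0.016 0.036 0 0 0.65" --pt "0.016 0.036 0 0 0.65" --pt "0.016 0.036 0 0 0.65" --pt "0.016 0.036 0 0 0.65" --pt "0.016 0.036 0 0 0.65"

```text
time_s: 10.38
eef_pos: [0.6017, -0.051, 0.1606]
orientation: [1.0, -0.0, -0.001, -0.0]
contact_force: [1.2, 0.6, 0.3]
gripper_width: 0.0554
grip_force: 0.0
```

Request:
arm_command --pt "0.017 0.036 0 0 0.65" --pt "0 0 0 0 0.65" --pt "0 0 0 0 0.65"

```text
time_s: 10.63
eef_pos: [0.6186, -0.0884, 0.1601]
orientation: [1.0, -0.002, -0.001, 0.0]
contact_force: [-1.6, 1.2, -0.6]
gripper_width: 0.0553
grip_force: 0.0
```

```bash
python3 - <<'E'
from st import *
p=ctrl.grab_frame("wrist"); cv2.imwrite("pics/k.png",p["frame"][:,:,::-1])
print(tool()[0]);r=fitbox(p,"steel",(.619,-.086)); print(r,find(p,"bar_steel"))
go((r[0][0],r[0][1],.027),r[0][2])
E
```

```text
[ 0.6182 -0.0858  0.1602]
(array([ 0.6181, -0.0851, -3.129 ]), 'IoU', np.float64(0.98), 'area', np.uint64(4705)) [(0.81, [0.626, -0.088, 0.023]), (0.33, [0.71, -0.258, 0.035])]
shift [0.0002 0.0009 0.1334] turn -0.011259819406071792 curyaw 0.0013 q7 -1.537 t 10.7333
```

Request:
arm_command --pt "0 -0.0005 0.035 -0.011 0.65" --pt "0 0 0.035 0 0.65" --pt "0 0 0.03 0 0.65" --pt "0 0 0.02 0 0.65" --pt "0 0 0.0125 0 0.65"

```text
time_s: 11.15
eef_pos: [0.6169, -0.0823, 0.0262]
orientation: [1.0, 0.008, -0.002, -0.001]
contact_force: [-0.2, 0.3, 1.0]
gripper_width: 0.056
grip_force: 0.0
```

Request:
arm_command --pt "0 0 0 0 0.65" --pt "0 0 0 0 0" --pt "0 0 0 0 0" --pt "0 0 0 0 0" --pt "0 0 0 0 0"

```text
time_s: 11.57
eef_pos: [0.6197, -0.0847, 0.0307]
orientation: [1.0, 0.007, 0.001, 0.0]
contact_force: [-1.8, -0.3, 8.2]
gripper_width: 0.0281
grip_force: 60.5
```

Request:
arm_command --pt "0 0 -0.02 0 0" --pt "0 0 -0.03 0 0" --pt "0 0 -0.04 0 0" --pt "0 0 -0.02 0 0" --pt "0 0 0 0 0"

```text
time_s: 11.98
eef_pos: [0.6213, -0.085, 0.1446]
orientation: [1.0, 0.007, 0.004, 0.0]
contact_force: [0.6, -0.4, -4.1]
gripper_width: 0.0279
grip_force: 60.5
```

```bash
python3 - <<'E'
from st import *
y=-.157;R=np.array([[np.cos(y),-np.sin(y)],[np.sin(y),np.cos(y)]])
b3=np.array([.5212,.1306]); b=b3+R@[0,.066]; print(b); go((*b,.14),-.157)
E
```

```text
[0.5315 0.1958]
shift [-0.0861 -0.2819  0.0036] turn 0.17033410645503366 curyaw 0.0133 q7 -1.53 t 11.9833
```

Request:
arm_command --pt "-0.0106 -0.0352 0 0 0" --pt "-0.0106 -0.0352 0 0 0" --pt "-0.0106 -0.0352 0 0 0" --pt "-0.0106 -0.0352 0 0 0" --pt "-0.0106 -0.0352 0 0 0"

```text
time_s: 12.4
eef_pos: [0.5619, 0.092, 0.1383]
orientation: [1.0, 0.007, -0.0, -0.0]
contact_force: [0.7, 0.7, -3.9]
gripper_width: 0.028
grip_force: 60.5
```

Request:
arm_command --pt "-0.0106 -0.0352 0 0 0" --pt "-0.0106 -0.0352 0 0 0" --pt "-0.0106 -0.0352 0 0 0" --pt "0 0 0 0.085 0" --pt "0 0 0 0.085 0"

```text
time_s: 12.82
eef_pos: [0.5282, 0.1991, 0.1382]
orientation: [0.997, -0.077, -0.001, -0.001]
contact_force: [0.6, -0.7, -4.2]
gripper_width: 0.0278
grip_force: 60.6
```

Request:
arm_command --pt "0 0 0.03 0 0" --pt "0 0 0.03 0 0" --pt "0 0 0 0 0" --pt "0 0 0 0 0"

```text
time_s: 13.15
eef_pos: [0.5285, 0.1952, 0.0776]
orientation: [0.997, -0.078, -0.002, 0.001]
contact_force: [-0.1, 0.5, -3.3]
gripper_width: 0.0279
grip_force: 60.7
```

```bash
python3 - <<'E'
from st import *
print(tool()[0],tool()[2]["contact_force"]); go((.5315,.1958,.05),-.157)
p=ctrl.grab_frame("wrist"); cv2.imwrite("pics/l.png",p["frame"][:,:,::-1])
E
```

```text
[0.5285 0.1952 0.0776] [-0.1057  0.482  -3.2864]
shift [ 0.003  -0.0011  0.0276] turn 0.0009427647578441611 curyaw -0.1561 q7 -2.151 t 13.15
```

View pics/l.png

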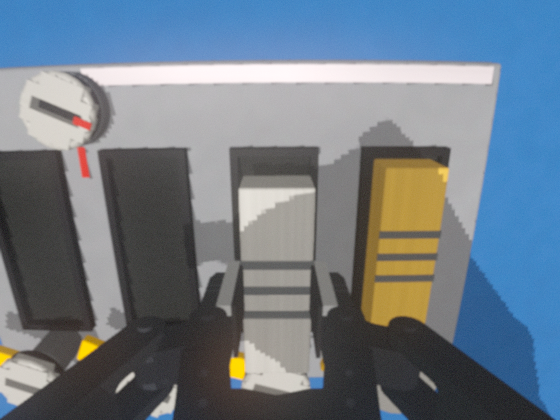

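The steel bar is centred over bay 2 (rim far corners at (231,148) and (318,148)), and the brass bar lies flat in bay 3.

Request:
arm_command --pt "0.0015 -0.001 0.008 0 0" --pt "0 0 0.01 0 0" --pt "0 0 0.005 0 0" --pt "0 0 0 0 0" --pt "0 0 0 0 0"

```text
time_s: 13.62
eef_pos: [0.5314, 0.1964, 0.0556]
orientation: [0.997, -0.078, -0.0, 0.0]
contact_force: [0.4, -1.0, -2.2]
gripper_width: 0.028
grip_force: 60.7
```

Request:
arm_command --pt "0 0 0.001 0 0" --pt "0 0 0.001 0 0" --pt "0 0 0 0 0"

```text
time_s: 13.87
eef_pos: [0.5316, 0.1966, 0.0539]
orientation: [0.997, -0.078, 0.0, -0.0]
contact_force: [-0.8, 0.2, -3.6]
gripper_width: 0.028
grip_force: 60.7
```

Request:
arm_command --pt "0 0 0.001 0 0" --pt "0 0 0.001 0 0" --pt "0 0 0 0 0"

```text
time_s: 14.12
eef_pos: [0.5315, 0.1965, 0.0517]
orientation: [0.997, -0.078, -0.0, 0.0]
contact_force: [0.2, -0.7, -3.9]
gripper_width: 0.028
grip_force: 60.7
```

Request:
arm_command --pt "0 0 0.001 0 0" --pt "0 0 0.001 0 0" --pt "0 0 0 0 0"

```text
time_s: 14.37
eef_pos: [0.5316, 0.1966, 0.0507]
orientation: [0.997, -0.078, 0.0, -0.0]
contact_force: [-3.0, -0.9, 8.7]
gripper_width: 0.0277
grip_force: 62.1
```

Request:
arm_command --pt "0 0 0.001 0 0" --pt "0 0 0 0 0"

```text
time_s: 14.53
eef_pos: [0.5317, 0.1966, 0.0506]
orientation: [0.997, -0.078, 0.0, -0.0]
contact_force: [-5.1, -1.7, 21.5]
gripper_width: 0.0283
grip_force: 63.5
```

Request:
arm_command --pt "0 0 -0.001 0 0.48" --pt "0 0 0 0 0.48" --pt "0 0 0 0 0.48" --pt "0 0 -0.015 0 0.48" --pt "0 0 -0.03 0 0.48"

```text
time_s: 14.95
eef_pos: [0.5298, 0.1959, 0.0924]
orientation: [0.997, -0.078, -0.003, 0.001]
contact_force: [0.9, -0.7, 0.1]
gripper_width: 0.0408
grip_force: 0.0
```

Request:
arm_command --pt "0 0 -0.04 0 0.48" --pt "0 0 -0.035 0 0.48" --pt "0 0 0 0 0.65" --pt "0 0 0 0 0.65"

```text
time_s: 15.28
eef_pos: [0.5327, 0.197, 0.1718]
orientation: [0.997, -0.078, 0.002, -0.001]
contact_force: [-0.2, -0.7, -1.2]
gripper_width: 0.0558
grip_force: 0.0
```

```bash
python3 - <<'E'
from st import *
p=ctrl.grab_frame("wrist")
r=fitbox(p,"steel",(.531,.196),z0=.02,z1=.042); print(r);print(fitbox(p,"brass",(.52,.131),z0=.02,z1=.042))
p=ctrl.grab_frame("scene"); print(find(p,"bar_green"))
go((.462,-.238,.17),-.27)
E
```

```text
(array([0.5701, 0.1909, 4.5553]), 'IoU', np.float64(0.215), 'area', np.uint64(27869))
(array([0.5202, 0.1319, 2.9923]), 'IoU', np.float64(0.987), 'area', np.uint64(5500))
[(0.69, [0.472, -0.243, 0.023])]
shift [-0.0005  0.4397 -0.0009] turn 0.11384053715055775 curyaw -0.1562 q7 -2.15 t 15.4333
```

Request:
arm_command --pt "0 0.04 0 0 0.65" --pt "0 0.04 0 0 0.65" --pt "0 0.04 0 0 0.65" --pt "0 0.04 0 0 0.65" --pt "0 0.04 0 0 0.65"

```text
time_s: 15.85
eef_pos: [0.4991, -0.0027, 0.1684]
orientation: [0.997, -0.078, -0.001, 0.0]
contact_force: [0.9, 0.4, 0.8]
gripper_width: 0.0556
grip_force: 0.0
```

Request:
arm_command --pt "0 0.04 0 0 0.65" --pt "0 0.04 0 0 0.65" --pt "0 0.04 0 0 0.65" --pt "0 0.04 0 0 0.65" --pt "0 0.04 0 0 0.65"

```text
time_s: 16.27
eef_pos: [0.468, -0.2002, 0.1684]
orientation: [0.997, -0.078, -0.001, -0.0]
contact_force: [1.2, 0.3, 0.3]
gripper_width: 0.0555
grip_force: 0.0
```

Request:
arm_command --pt "0 0.04 0 0 0.65" --pt "0 0 0 0.114 0.65" --pt "0 0 0 0 0.65" --pt "0 0 0 0 0.65"

```text
time_s: 16.6
eef_pos: [0.4625, -0.2378, 0.1685]
orientation: [0.991, -0.134, -0.001, -0.0]
contact_force: [0.2, 1.1, 0.1]
gripper_width: 0.0556
grip_force: 0.0
```

```bash
python3 - <<'E'
from st import *
p=ctrl.grab_frame("wrist"); cv2.imwrite("pics/m.png",p["frame"][:,:,::-1])
print(tool()[0]);r=fitbox(p,"green",(.465,-.238)); print(r,find(p,"bar_green"))
go((r[0][0],r[0][1],.028),r[0][2])
E
```

```text
[ 0.4629 -0.2369  0.1687]
(array([ 0.4576, -0.2366,  2.809 ]), 'IoU', np.float64(0.867), 'area', np.uint64(3879)) [(0.83, [0.468, -0.24, 0.024])]
shift [-0.0052  0.0017  0.141 ] turn 0.06727958906485298 curyaw -0.2653 q7 -1.408 t 16.7
```

View pics/m.png

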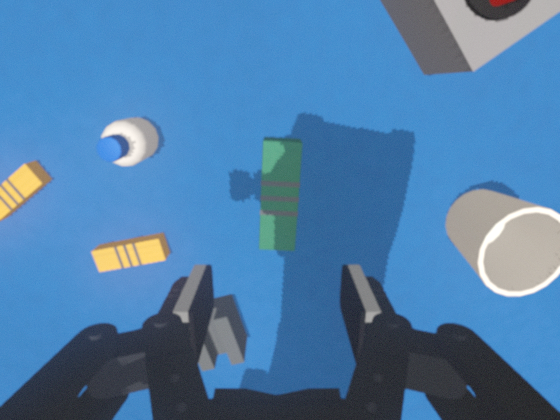

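The green bar's corners are at (263,140), (301,140), (295,250) and (259,248), with its middle line at about (279,198). The fingers are clear of everything nearby.

```bash
python3 - <<'E'
from st import *
p=ctrl.grab_frame("wrist")
w=plane(p,[[263,141],[301,141],[295,250],[259,248]],.022); print(w.mean(0),plane(p,[[279,198]],.022))
a=(w[0]+w[1]-w[2]-w[3])/2; print(np.linalg.norm(a),np.arctan2(a[1],a[0]),np.linalg.norm(w[0]-w[1]))
h=cv2.cvtColor(p["frame"],cv2.COLOR_RGB2HSV); print(h[150:250:14,279],h[150,262:304:4])
go((w.mean(0)[0],w.mean(0)[1],.028),np.arctan2(a[1],a[0]))
E
```

```text
[ 0.4617 -0.2372  0.022 ] [[ 0.4615 -0.2368  0.022 ]]
0.08851647997180793 -0.3076813430514855 0.028388289325710806
[[ 78 106 171]
 [ 84 114 119]
 [ 79 104 123]
 [ 80 106 120]
 [ 78 110 123]
 [ 82 109 117]
 [ 81 111 122]
 [ 81 111 120]] [[103 164 202]
 [ 82 110 165]
 [ 78 106 169]
 [ 78 103 173]
 [ 78 107 172]
 [ 77 104 169]
 [ 83 119 120]
 [ 82 108 118]
 [ 83 108 118]
 [ 82 111 117]
 [ 83 106 118]]
shift [-0.0013  0.0013  0.1412] turn 0.04241145240090938 curyaw -0.2653 q7 -1.408 t 16.75
```

Request:
arm_command --pt "-0.001 0.001 0.036 0.042 0.65" --pt "0 0 0.036 0 0.65" --pt "0 0 0.034 0 0.65" --pt "0 0 0.022 0 0.65" --pt "0 0 0.0125 0 0.65"

```text
time_s: 17.17
eef_pos: [0.4612, -0.2365, 0.0265]
orientation: [0.988, -0.153, -0.002, -0.001]
contact_force: [0.5, -0.1, 0.1]
gripper_width: 0.0557
grip_force: 0.0
```

Request:
arm_command --pt "0 0 0 0 0.65" --pt "0 0 0 0 0" --pt "0 0 0 0 0" --pt "0 0 0 0 0" --pt "0 0 0 0 0"

```text
time_s: 17.58
eef_pos: [0.4626, -0.2387, 0.0306]
orientation: [0.988, -0.155, 0.001, 0.0]
contact_force: [-0.6, 1.0, 5.1]
gripper_width: 0.0279
grip_force: 60.1
```

Request:
arm_command --pt "0 0 -0.02 0 0" --pt "0 0 -0.03 0 0" --pt "0 0 -0.04 0 0" --pt "0 0 -0.02 0 0" --pt "0 0 0 0 0"

```text
time_s: 18.0
eef_pos: [0.4641, -0.2399, 0.1443]
orientation: [0.988, -0.155, 0.004, 0.001]
contact_force: [1.0, -1.0, -3.4]
gripper_width: 0.0285
grip_force: 60.2
```

```bash
python3 - <<'E'
from st import *
y=-.157;R=np.array([[np.cos(y),-np.sin(y)],[np.sin(y),np.cos(y)]])
b=np.array([.5316,.1966])+R@[0,.066]; print(b); go((*b,.14),-.157)
E
```

```text
[0.5419 0.2618]
shift [-0.0801 -0.5014  0.0033] turn -0.1552501413559928 curyaw -0.3123 q7 -1.436 t 18.0
```

Request:
arm_command --pt "-0.0062 -0.0386 0 0 0" --pt "-0.0062 -0.0386 0 0 0" --pt "-0.0062 -0.0386 0 0 0" --pt "-0.0062 -0.0386 0 0 0" --pt "-0.0062 -0.0386 0 0 0"

```text
time_s: 18.42
eef_pos: [0.4912, -0.0438, 0.1391]
orientation: [0.988, -0.156, -0.0, -0.0]
contact_force: [0.6, -0.2, -3.1]
gripper_width: 0.0277
grip_force: 60.2
```

Request:
arm_command --pt "-0.0062 -0.0386 0 0 0" --pt "-0.0062 -0.0386 0 0 0" --pt "-0.0062 -0.0386 0 0 0" --pt "-0.0062 -0.0386 0 0 0" --pt "-0.0062 -0.0386 0 0 0"

```text
time_s: 18.83
eef_pos: [0.5209, 0.1496, 0.1389]
orientation: [0.988, -0.155, -0.0, 0.0]
contact_force: [1.7, -0.9, -2.9]
gripper_width: 0.0282
grip_force: 60.2
```

Request:
arm_command --pt "-0.0062 -0.0386 0 0 0" --pt "-0.0062 -0.0386 0 0 0" --pt "-0.0062 -0.0386 0 0 0" --pt "0 0 0 -0.08 0" --pt "0 0 0 -0.075 0"

```text
time_s: 19.25
eef_pos: [0.5382, 0.2674, 0.1383]
orientation: [0.997, -0.074, -0.0, -0.0]
contact_force: [0.2, -1.6, -2.4]
gripper_width: 0.028
grip_force: 60.3
```

Request:
arm_command --pt "0 0 0.03 0 0" --pt "0 0 0.03 0 0" --pt "0 0 0 0 0" --pt "0 0 0 0 0"

```text
time_s: 19.58
eef_pos: [0.5383, 0.2629, 0.0782]
orientation: [0.997, -0.079, -0.001, 0.001]
contact_force: [0.1, -0.1, -2.2]
gripper_width: 0.0276
grip_force: 60.4
```

```bash
python3 - <<'E'
from st import *
print(tool()[0],tool()[2]["contact_force"]); go((.5419,.2618,.05),-.157)
p=ctrl.grab_frame("wrist"); cv2.imwrite("pics/n.png",p["frame"][:,:,::-1])
E
```

```text
[0.5383 0.2629 0.0782] [ 0.0788 -0.1244 -2.1633]
shift [0.0038 0.0005 0.0282] turn -0.000199692166151344 curyaw -0.1572 q7 -2.209 t 19.5833
```

View pics/n.png

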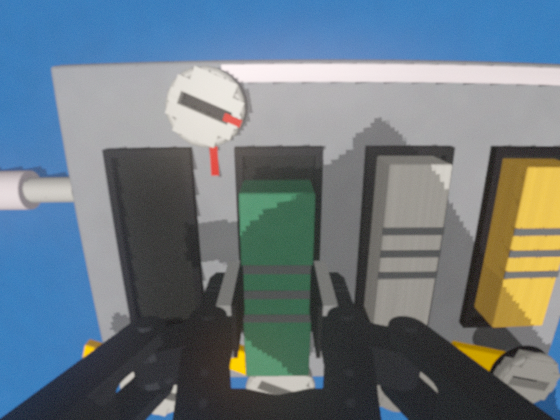

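The green bar is over bay 1, with its rim about 5 px to the right, so I shift by +1.5 mm in tool y. The steel and brass bars lie well in bays 2 and 3.

Request:
arm_command --pt "0.0025 0.001 0.008 0 0" --pt "0 0 0.01 0 0" --pt "0 0 0.005 0 0" --pt "0 0 0 0 0" --pt "0 0 0 0 0"

```text
time_s: 20.05
eef_pos: [0.5413, 0.262, 0.0561]
orientation: [0.997, -0.079, -0.0, 0.0]
contact_force: [0.0, 0.7, -2.4]
gripper_width: 0.0276
grip_force: 60.4
```

Request:
arm_command --pt "0 0 0.001 0 0" --pt "0 0 0.001 0 0" --pt "0 0 0.001 0 0" --pt "0 0 0 0 0"

```text
time_s: 20.38
eef_pos: [0.5416, 0.2621, 0.0533]
orientation: [0.997, -0.079, -0.0, -0.0]
contact_force: [-0.5, 0.7, -2.3]
gripper_width: 0.0283
grip_force: 60.4
```

Request:
arm_command --pt "0 0 0.001 0 0" --pt "0 0 0.001 0 0" --pt "0 0 0 0 0"

```text
time_s: 20.63
eef_pos: [0.5416, 0.2621, 0.0511]
orientation: [0.997, -0.079, -0.0, 0.0]
contact_force: [-0.9, -0.2, -2.8]
gripper_width: 0.0277
grip_force: 60.4
```

Request:
arm_command --pt "0 0 0.001 0 0" --pt "0 0 0.0005 0 0" --pt "0 0 0 0 0"

```text
time_s: 20.88
eef_pos: [0.5417, 0.2621, 0.0506]
orientation: [0.997, -0.079, 0.0, -0.0]
contact_force: [-1.8, -1.2, 8.3]
gripper_width: 0.0279
grip_force: 61.6
```

Request:
arm_command --pt "0 0 0 0 0.48" --pt "0 0 0 0 0.48" --pt "0 0 0 0 0.48" --pt "0 0 -0.015 0 0.48" --pt "0 0 -0.03 0 0.48"

```text
time_s: 21.3
eef_pos: [0.5397, 0.2613, 0.0922]
orientation: [0.997, -0.078, -0.003, 0.002]
contact_force: [0.6, -0.6, -0.9]
gripper_width: 0.0412
grip_force: 0.0
```

Request:
arm_command --pt "0 0 -0.04 0 0.48" --pt "0 0 -0.04 0 0.48" --pt "0 0 -0.04 0 0.48" --pt "-0.03 0 -0.02 0 0.6" --pt "-0.03 0 0 0 0.6"

```text
time_s: 21.72
eef_pos: [0.4849, 0.2721, 0.2396]
orientation: [0.997, -0.08, 0.004, -0.003]
contact_force: [0.4, 1.1, -0.7]
gripper_width: 0.0511
grip_force: 0.0
```

Request:
arm_command --pt "-0.02 0 0 0 0.6" --pt "0 0 0 0 0.6" --pt "0 0 0 0 0.6"

```text
time_s: 21.97
eef_pos: [0.4619, 0.2751, 0.2352]
orientation: [0.997, -0.078, 0.0, -0.0]
contact_force: [0.3, 0.7, -0.5]
gripper_width: 0.0511
grip_force: 0.0
```

```bash
python3 - <<'E'
from st import *
print(tool()[0],tool()[2]["contact_force"])
p=ctrl.grab_frame("wrist"); cv2.imwrite("pics/o.png",p["frame"][:,:,::-1])
print(fitbox(p,"brass",(.52,.131),z0=.02,z1=.042),fitbox(p,"green",(.5416,.262),z0=.02,z1=.042))
E
```

```text
[0.4619 0.2751 0.2352] [ 0.3123  0.6971 -0.4836]
(array([0.5198, 0.1328, 2.9766]), 'IoU', np.float64(0.851), 'area', np.uint64(5293)) (array([0.5399, 0.2633, 2.9815]), 'IoU', np.float64(0.988), 'area', np.uint64(4030))
```

View pics/o.png

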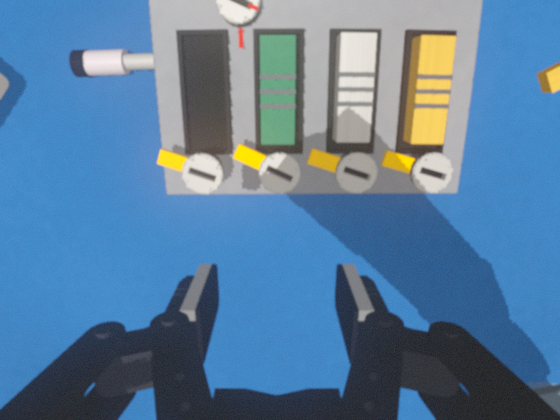

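All three bars lie flat in bays 1–3. The clamp slots are at about (279,172), (357,172) and (433,172), and the lock is near (240,5). Next I measure each slot from directly above, at a fixed depth.

```bash
cat >> st.py <<'E'
def slot(p,xy,z,rad=.0165):
    "dark slot inside the bright head: centroid (world) and axis angle"
    for _ in range(3):
        c=proj(p,[[*xy,z]])[0]; r=np.linalg.norm(proj(p,[[xy[0]+rad,xy[1],z]])[0]-c)
        f=p["frame"].astype(int); yy,xx=np.mgrid[:f.shape[0],:f.shape[1]]
        d=((xx-c[0])**2+(yy-c[1])**2<r*r)&(f.max(2)<105)
        lab=cv2.connectedComponentsWithStats(d.astype(np.uint8)); k=1+np.argmax(lab[2][1:,4]); d=lab[1]==k
        ys,xs=np.nonzero(d); w=plane(p,np.c_[xs,ys],z)[:,:2]; xy=w.mean(0)
    ev,e=np.linalg.eigh(np.cov((w-xy).T)); a=np.arctan2(e[1,1],e[0,1])
    return xy,(a+np.pi/2)%np.pi-np.pi/2,np.sqrt(12*ev),len(xs),np.array([xs.mean(),ys.mean()])
E
python3 - <<'E'
from st import *
p=ctrl.grab_frame("wrist")
t0=np.array([.5321,.2285]);y=-.157;R=np.array([[np.cos(y),-np.sin(y)],[np.sin(y),np.cos(y)]])
for px in [(205,174),(279,172),(357,172),(433,172)]:
    g=plane(p,[px],.0605)[0,:2]; print(g,slot(p,g,.0605))
go((.472,.2713,.235),-.157)
E
```

```text
[0.4842 0.3338] (array([0.4865, 0.3424]), np.float64(1.1333881194344433), array([0.0011, 0.0071]), 10, array([194.6, 172.9]))
[0.476  0.2716] (array([0.4736, 0.2715]), np.float64(0.9741355675809227), array([0.0033, 0.0209]), 94, array([279.4681, 174.7553]))
[0.4657 0.2063] (array([0.4642, 0.2078]), np.float64(1.1018672028180738), array([0.0042, 0.0208]), 119, array([355.4622, 173.9664]))
[0.4558 0.1415] (array([0.4543, 0.1431]), np.float64(1.13906394790461), array([0.0034, 0.0186]), 82, array([431.2561, 173.9512]))
shift [ 0.009   0.0018 -0.0001] turn -0.0005920223537208003 curyaw -0.1576 q7 -2.315 t 22.0667
```

Request:
arm_command --pt "0.011 0.002 0 0 0.6" --pt "0 0 0 0 0.6" --pt "0 0 0 0 0.6"

```text
time_s: 22.32
eef_pos: [0.4746, 0.27, 0.2344]
orientation: [0.997, -0.08, 0.0, 0.0]
contact_force: [-0.4, 0.1, 0.2]
gripper_width: 0.0511
grip_force: 0.0
```

```bash
cat > m.py <<'E'
from st import *
import sys
x,y,z=map(float,sys.argv[1:4])
for i in range(2):
    p=ctrl.grab_frame("wrist"); e,M,s=tool()
    xy,a,sz,n,px=slot(p,(x,y),z); print(xy,"ang",round(a,3),sz,n,px,"depth",e[2]-z,"tool",(M.T@(np.array([*xy,z])-e)).round(4),e)
cv2.imwrite(f"pics/s{int(s['time_s']*100)}.png",p["frame"][...,::-1])
E
python3 m.py .4736 .2715 .0605
```

```text
[0.4736 0.272 ] ang 0.966 [0.0035 0.0218] 101 [275.4752 188.8515] depth 0.17387597711608907 tool [-0.0006 -0.0017  0.1739] [0.474  0.2703 0.2344]
[0.4739 0.272 ] ang 0.978 [0.0036 0.0217] 104 [275.6827 187.7788] depth 0.1739338039393369 tool [ 0.0001 -0.0015  0.1739] [0.4736 0.2706 0.2344]
```

Request:
arm_command --pt "0 0.033 0 0 0.6" --pt "0 0.033 0 0 0.6" --pt "0 0 0 0 0.6" --pt "0 0 0 0 0.6"

```text
time_s: 22.75
eef_pos: [0.4629, 0.2039, 0.235]
orientation: [0.997, -0.08, 0.0, 0.0]
contact_force: [-0.1, -0.4, 0.8]
gripper_width: 0.0512
grip_force: 0.0
```

```bash
python3 m.py .4642 .2075 .0605
```

```text
[0.4641 0.2072] ang 1.102 [0.0033 0.0214] 93 [273.5806 186.4194] depth 0.17450878183379143 tool [ 0.0008 -0.0017  0.1745] [0.463  0.2055 0.235 ]
[0.464  0.2068] ang 1.096 [0.0032 0.0218] 93 [276.1183 186.3656] depth 0.1744535148551769 tool [ 0.0009 -0.0004  0.1745] [0.463  0.2064 0.235 ]
```

Request:
arm_command --pt "0 0.033 0 0 0.6" --pt "0 0.033 0 0 0.6" --pt "0 0 0 0 0.6" --pt "0 0 0 0 0.6"

```text
time_s: 23.18
eef_pos: [0.4526, 0.14, 0.2349]
orientation: [0.997, -0.079, 0.0, -0.0]
contact_force: [0.9, 0.2, -0.5]
gripper_width: 0.0509
grip_force: 0.0
```

```bash
python3 m.py .4535 .142 .0605; python3 -c "
from st import *
go((.616,.282,.213),-.157)"
```

```text
[0.4542 0.1418] ang 1.153 [0.0032 0.0221] 94 [275.2872 185.8511] depth 0.17443653348151764 tool [ 0.0012 -0.0006  0.1744] [0.4528 0.1413 0.2349]
[0.4541 0.1414] ang 1.153 [0.0032 0.022 ] 93 [277.5591 185.8602] depth 0.17436838772139265 tool [0.0013 0.0005 0.1744] [0.4528 0.142  0.2349]
shift [ 0.1394 -0.1636  0.022 ] turn 0.0011302345967136862 curyaw -0.1559 q7 -2.086 t 23.2833
```

Request:
arm_command --pt "0.0232 -0.0273 0.0037 0 0.6" --pt "0.0232 -0.0273 0.0037 0 0.6" --pt "0.0232 -0.0273 0.0037 0 0.6" --pt "0.0232 -0.0273 0.0037 0 0.6" --pt "0.0232 -0.0273 0.0037 0 0.6"

```text
time_s: 23.7
eef_pos: [0.5893, 0.2607, 0.2157]
orientation: [0.997, -0.077, -0.0, -0.0]
contact_force: [0.5, -0.6, 0.9]
gripper_width: 0.0508
grip_force: 0.0
```

Request:
arm_command --pt "0.0232 -0.0273 0.0037 0 0.6" --pt "0 0 0 0 0.6" --pt "0 0 0 0 0.6" --pt "0 0 0 0 0.6"

```text
time_s: 24.03
eef_pos: [0.615, 0.2816, 0.2117]
orientation: [0.997, -0.078, -0.001, 0.0]
contact_force: [-0.0, -0.6, 0.8]
gripper_width: 0.0515
grip_force: 0.0
```

```bash
python3 m.py .615 .283 .038; python3 -c "
from st import *
p=ctrl.grab_frame('scene'); print(find(p,'bar_brass'),find(p,'bar_green'),find(p,'bar_steel'))
go((.566,-.391,.30),.223)"
```

```text
[0.6168 0.2846] ang 1.004 [0.0036 0.0202] 98 [273.7959 185.7143] depth 0.1743660027158844 tool [ 0.0014 -0.004   0.1744] [0.6149 0.2809 0.2124]
[0.6169 0.2848] ang 1.007 [0.0036 0.0203] 96 [272.7083 185.6771] depth 0.17482201584582407 tool [ 0.0011 -0.0046  0.1748] [0.615  0.2804 0.2128]
[(0.73, [0.525, -0.031, 0.016]), (0.72, [0.45, -0.108, 0.016]), (0.63, [0.534, 0.122, 0.043])] [(0.71, [0.545, 0.255, 0.045])] [(0.75, [0.538, 0.187, 0.044]), (0.68, [0.539, -0.147, 0.039])]
shift [ 0.0566  0.6706 -0.087 ] turn -0.3805847138512455 curyaw -0.1576 q7 -2.174 t 24.3333
```

Request:
arm_command --pt "0.0033 0.0394 -0.006 0 0.6" --pt "0.0033 0.0394 -0.006 0 0.6" --pt "0.0033 0.0394 -0.006 0 0.6" --pt "0.0033 0.0394 -0.006 0 0.6" --pt "0.0033 0.0394 -0.006 0 0.6"

```text
time_s: 24.75
eef_pos: [0.6005, 0.0814, 0.2434]
orientation: [0.997, -0.079, 0.0, -0.0]
contact_force: [0.7, -0.4, 0.4]
gripper_width: 0.0515
grip_force: 0.0
```

Request:
arm_command --pt "0.0033 0.0394 -0.006 0 0.6" --pt "0.0033 0.0394 -0.006 0 0.6" --pt "0.0033 0.0394 -0.006 0 0.6" --pt "0.0033 0.0394 -0.006 0 0.6" --pt "0.0033 0.0394 -0.006 0 0.6"

```text
time_s: 25.17
eef_pos: [0.5858, -0.1158, 0.2736]
orientation: [0.997, -0.079, 0.001, -0.0]
contact_force: [1.0, 0.1, -0.3]
gripper_width: 0.0514
grip_force: 0.0
```

Request:
arm_command --pt "0.0033 0.0394 -0.006 0 0.6" --pt "0.0033 0.0394 -0.006 0 0.6" --pt "0.0033 0.0394 -0.006 0 0.6" --pt "0.0033 0.0394 -0.006 0 0.6" --pt "0.0033 0.0394 -0.006 0 0.6"

```text
time_s: 25.58
eef_pos: [0.5712, -0.3128, 0.3036]
orientation: [0.997, -0.079, 0.0, 0.0]
contact_force: [1.3, -0.8, 0.2]
gripper_width: 0.0513
grip_force: 0.0
```

Request:
arm_command --pt "0.0033 0.0394 -0.006 0 0.6" --pt "0.0033 0.0394 -0.006 0 0.6" --pt "0 0 0 -0.12 0.6" --pt "0 0 0 -0.12 0.6" --pt "0 0 0 -0.12 0.6"

```text
time_s: 26.0
eef_pos: [0.5654, -0.3908, 0.3148]
orientation: [0.995, 0.103, 0.0, 0.0]
contact_force: [-0.3, 0.7, 0.7]
gripper_width: 0.0515
grip_force: 0.0
```

Request:
arm_command --pt "0 0 0 0 0.6" --pt "0 0 0 0 0.6" --pt "0 0 0 0 0.6"

```text
time_s: 26.25
eef_pos: [0.566, -0.3897, 0.3149]
orientation: [0.995, 0.099, 0.0, 0.0]
contact_force: [0.2, 0.7, -0.0]
gripper_width: 0.0512
grip_force: 0.0
```

```bash
cat > d.py <<'E'
from st import *
def drv(z=.14,xy=(.566,-.391)):
    p=ctrl.grab_frame("wrist"); e,M,s=tool(); c=proj(p,[[*xy,z]])[0]
    f=p["frame"].astype(int); yy,xx=np.mgrid[:420,:560]
    d=((xx-c[0])**2+(yy-c[1])**2<40**2)&(f.min(2)>150)
    lab=cv2.connectedComponentsWithStats(d.astype(np.uint8)); k=1+np.argmax(lab[2][1:,4]); ys,xs=np.nonzero(lab[1]==k)
    w=plane(p,np.c_[xs,ys],z)[:,:2]; m=w.mean(0); ev,E=np.linalg.eigh(np.cov((w-m).T)); a=np.arctan2(E[1,1],E[0,1])
    a=(a+np.pi/2)%np.pi-np.pi/2
    print(m,"yaw",a.round(4),np.sqrt(12*ev),len(xs),"px",xs.mean(),ys.mean(),"depth",e[2]-z,"tool",(M.T@(np.array([*m,z])-e)).round(4)); cv2.imwrite("pics/drv%d.png"%(s["time_s"]*100),p["frame"][...,::-1])
    return m,a
if __name__=="__main__":
    m,a=drv(); go((*m,.115),a)
E
python3 d.py
```

```text
[ 0.5888 -0.3735] yaw -0.9504 [0.0105 0.0427] 332 px 263.8614457831325 157.96987951807228 depth 0.1748156683169536 tool [ 0.0254 -0.0113  0.1748]
shift [ 0.0254 -0.0113  0.1998] turn 1.149993704384567 curyaw 0.1996 q7 -0.803 t 26.3
```

```bash
sed -i 's/<40\*\*2/<24**2/; s/>150/>185/' d.py; python3 d.py
```

```text
[ 0.5661 -0.3915] yaw 0.2166 [0.0035 0.0222] 102 px 279.53921568627453 187.91176470588235 depth 0.17476161020013647 tool [-0.0005  0.0019  0.1748]
shift [-0.0005  0.0019  0.1998] turn -0.016178912521360278 curyaw 0.2005 q7 -0.803 t 26.35
```

Request:
arm_command --pt "-0.0005 0.0015 0.038 -0.016 0.6" --pt "0 0 0.038 0 0.6" --pt "0 0 0.038 0 0.6" --pt "0 0 0.038 0 0.6" --pt "0 0 0.03 0 0.6"

```text
time_s: 26.77
eef_pos: [0.5653, -0.3905, 0.1299]
orientation: [0.994, 0.108, -0.001, -0.001]
contact_force: [0.9, 0.1, -1.7]
gripper_width: 0.0511
grip_force: 0.0
```

Request:
arm_command --pt "0 0 0.019 0 0.6" --pt "0 0 0 0 0.6" --pt "0 0 0 0 0.6" --pt "0 0 0 0 0" --pt "0 0 0 0 0" --newtons 25

```text
time_s: 27.18
eef_pos: [0.567, -0.392, 0.1158]
orientation: [0.994, 0.109, 0.001, 0.001]
contact_force: [-0.2, -0.2, 0.2]
gripper_width: 0.0279
grip_force: 0.0
```

Request:
arm_command --pt "0 0 0 0 0" --pt "0 0 0 0 0" --pt "0 0 0 0 0"

```text
time_s: 27.43
eef_pos: [0.567, -0.392, 0.1158]
orientation: [0.994, 0.109, 0.001, 0.001]
contact_force: [0.1, 0.1, 7.1]
gripper_width: 0.024
grip_force: 31.0
```

Gripped (24 mm). Now I release, turn a quarter, and grip again to centre the driver on both axes.

Request:
arm_command --pt "0 0 0 0 0.6" --pt "0 0 0 0 0.6" --pt "0 0 0 0 0.6" --pt "0 0 0 -0.12 0.6" --pt "0 0 0 -0.12 0.6"

```text
time_s: 27.85
eef_pos: [0.566, -0.3911, 0.1135]
orientation: [0.973, 0.23, -0.0, -0.0]
contact_force: [-1.1, 0.4, -0.6]
gripper_width: 0.0513
grip_force: 0.0
```

Request:
arm_command --pt "0 0 0 -0.12 0.6" --pt "0 0 0 -0.12 0.6" --pt "0 0 0 -0.12 0.6" --pt "0 0 0 -0.12 0.6" --pt "0 0 0 -0.12 0.6"

```text
time_s: 28.27
eef_pos: [0.5658, -0.3914, 0.1135]
orientation: [0.862, 0.507, -0.0, -0.0]
contact_force: [0.9, 1.0, -1.4]
gripper_width: 0.0512
grip_force: 0.0
```

Request:
arm_command --pt "0 0 0 -0.12 0.6" --pt "0 0 0 -0.12 0.6" --pt "0 0 0 -0.12 0.6" --pt "0 0 0 -0.12 0.6" --pt "0 0 0 -0.12 0.6"

```text
time_s: 28.68
eef_pos: [0.5658, -0.3914, 0.1135]
orientation: [0.673, 0.739, -0.0, -0.0]
contact_force: [-0.6, -0.5, -1.4]
gripper_width: 0.0511
grip_force: 0.0
```

Request:
arm_command --pt "0 0 0 -0.131 0.6" --pt "0 0 0 0 0.6" --pt "0 0 0 0 0.6" --pt "0 0 0 0 0.6"

```text
time_s: 29.02
eef_pos: [0.5659, -0.3914, 0.1135]
orientation: [0.63, 0.777, 0.0, -0.0]
contact_force: [-0.2, -0.3, -0.2]
gripper_width: 0.0513
grip_force: 0.0
```

```bash
python3 -c "
from st import *
print(tool()[0]); go((.567,-.392,.1158),.217+1.5708)"
```

```text
[ 0.5659 -0.3914  0.1135]
shift [-0.0008  0.001  -0.0023] turn -0.0083261946608717 curyaw 1.7795 q7 0.474 t 29.0167
```

Request:
arm_command --pt "0 0 0 -0.008 0.6" --pt "0 0 0 0 0" --pt "0 0 0 0 0" --pt "0 0 0 0 0" --pt "0 0 0 0 0"

```text
time_s: 29.43
eef_pos: [0.5661, -0.3913, 0.1137]
orientation: [0.625, 0.781, 0.0, 0.0]
contact_force: [0.8, 0.3, -0.3]
gripper_width: 0.0236
grip_force: 29.4
```

Request:
arm_command --pt "0 0 0 0 0" --pt "0 0 0 0 0"

```text
time_s: 29.6
eef_pos: [0.5661, -0.3913, 0.1137]
orientation: [0.625, 0.781, 0.0, 0.0]
contact_force: [-0.3, 0.1, 0.9]
gripper_width: 0.0235
grip_force: 29.4
```

Request:
arm_command --pt "0 0 0 0 0.6" --pt "0 0 0 0 0.6" --pt "0 0 0 0 0.6" --pt "0 0 -0.03 0 0.6" --pt "0 0 -0.035 0 0.6"

```text
time_s: 30.02
eef_pos: [0.5644, -0.3906, 0.1765]
orientation: [0.625, 0.781, -0.0, -0.003]
contact_force: [1.4, -0.7, 1.1]
gripper_width: 0.0514
grip_force: 0.0
```

Request:
arm_command --pt "0 0 -0.035 0 0.6" --pt "0 0 -0.035 0 0.6" --pt "0 0 -0.035 0 0.6" --pt "0 0 -0.03 0 0.6" --pt "0 0 0 0 0.6"

```text
time_s: 30.43
eef_pos: [0.5681, -0.392, 0.3209]
orientation: [0.625, 0.781, 0.001, 0.005]
contact_force: [0.1, -0.8, -0.5]
gripper_width: 0.0518
grip_force: 0.0
```

Request:
arm_command --pt "0 0 0 0 0.6" --pt "0 0 0 0 0.6" --pt "0 0 0 0 0.6"

```text
time_s: 30.68
eef_pos: [0.5654, -0.3912, 0.312]
orientation: [0.625, 0.781, -0.0, -0.001]
contact_force: [-0.1, 0.0, 0.4]
gripper_width: 0.0509
grip_force: 0.0
```

```bash
python3 d.py;python3 d.py; python3 -c "
from st import *
print(tool()[0])"
```

```text
[ 0.5675 -0.3915] yaw 0.2395 [0.0036 0.0236] 110 px 278.3545454545455 189.3909090909091 depth 0.17190095658524362 tool [-0.0011  0.0024  0.1719]
shift [-0.0011  0.0024  0.1969] turn 1.5523024896711959 curyaw 1.7918 q7 0.566 t 30.7333
[ 0.5675 -0.3914] yaw 0.2359 [0.0035 0.0235] 111 px 278.3243243243243 189.38738738738738 depth 0.1720344419808797 tool [-0.001   0.0022  0.172 ]
shift [-0.001   0.0023  0.197 ] turn 1.55597747249653 curyaw 1.7919 q7 0.566 t 30.7833
[ 0.5655 -0.3912  0.312 ]
```

Request:
arm_command --pt "0 0 0.035 0 0.6" --pt "0 0 0.038 0 0.6" --pt "0 0 0.038 0 0.6" --pt "0 0 0.038 0 0.6" --pt "0 0 0.03 0 0.6"

```text
time_s: 31.2
eef_pos: [0.5645, -0.3907, 0.1308]
orientation: [0.625, 0.781, -0.0, -0.002]
contact_force: [-0.1, -0.8, -0.3]
gripper_width: 0.0513
grip_force: 0.0
```

Request:
arm_command --pt "0 0 0.021 0 0.6" --pt "0 0 0 0 0.6" --pt "0 0 0 0 0.6" --pt "0 0 0 0 0" --pt "0 0 0 0 0" --newtons 60

```text
time_s: 31.62
eef_pos: [0.567, -0.3918, 0.1156]
orientation: [0.625, 0.781, 0.0, 0.001]
contact_force: [0.7, -0.6, -0.0]
gripper_width: 0.0282
grip_force: 0.0
```

Request:
arm_command --pt "0 0 0 0 0" --pt "0 0 0 0 0" --pt "0 0 0 0 0"

```text
time_s: 31.87
eef_pos: [0.567, -0.3919, 0.1158]
orientation: [0.625, 0.781, 0.0, 0.002]
contact_force: [-0.1, -0.0, 7.3]
gripper_width: 0.0232
grip_force: 59.8
```

Request:
arm_command --pt "0 0 -0.015 0 0" --pt "0 0 -0.03 0 0" --pt "0 0 -0.035 0 0" --pt "0 0 -0.035 0 0" --pt "0 0 -0.015 0 0"

```text
time_s: 32.28
eef_pos: [0.5675, -0.3918, 0.2495]
orientation: [0.625, 0.781, 0.001, 0.003]
contact_force: [0.3, -0.7, -0.4]
gripper_width: 0.0235
grip_force: 58.9
```

```bash
python3 -c "
from st import *
e,M,s=tool(); print(e,s['gripper_width'],s['contact_force']); go((.4541,.1405,.24),2.724)"
```

```text
[ 0.5675 -0.3918  0.2495] 0.02353241364266471 [ 0.2993 -0.6981 -0.4011]
shift [0.5443 0.006  0.0071] turn -0.9323185751794902 curyaw 1.7917 q7 0.541 t 32.2833
```

Request:
arm_command --pt "0.03 0 0 0 0" --pt "0.038 0 0 0 0" --pt "0.038 0 0 0 0" --pt "0.038 0 0 0 0" --pt "0.038 0 0 0 0"

```text
time_s: 32.7
eef_pos: [0.5253, -0.2122, 0.2443]
orientation: [0.625, 0.781, 0.0, 0.001]
contact_force: [1.0, 0.1, -1.5]
gripper_width: 0.0233
grip_force: 59.1
```

Request:
arm_command --pt "0.038 0.001 0 0 0" --pt "0.038 0.001 0 0 0" --pt "0.038 0.001 0 0 0" --pt "0.038 0.001 0 0 0" --pt "0.038 0.001 0 0 0"

```text
time_s: 33.12
eef_pos: [0.4887, -0.0257, 0.2444]
orientation: [0.625, 0.781, 0.0, 0.001]
contact_force: [-0.1, 0.5, -0.6]
gripper_width: 0.0233
grip_force: 59.1
```

Request:
arm_command --pt "0.038 0.001 0 0 0" --pt "0.038 0 0 0 0" --pt "0.038 0 0 0 0" --pt "0.038 0 0 0 0" --pt "0.02 0 0 -0.1 0"

```text
time_s: 33.53
eef_pos: [0.4512, 0.1455, 0.2448]
orientation: [0.584, 0.812, 0.001, 0.0]
contact_force: [-0.6, 0.0, -0.9]
gripper_width: 0.0231
grip_force: 59.1
```

Request:
arm_command --pt "0 0 0 -0.118 0" --pt "0 0 0 -0.118 0" --pt "0 0 0 -0.118 0" --pt "0 0 0 -0.118 0" --pt "0 0 0 -0.118 0"

```text
time_s: 33.95
eef_pos: [0.4525, 0.1409, 0.2443]
orientation: [0.321, 0.947, 0.0, 0.001]
contact_force: [-0.3, 0.8, -2.2]
gripper_width: 0.0231
grip_force: 59.0
```

Request:
arm_command --pt "0 0 0 -0.118 0" --pt "0 0 0 -0.118 0" --pt "0 0 0 0 0" --pt "0 0 0 0 0"

```text
time_s: 34.28
eef_pos: [0.4526, 0.1406, 0.244]
orientation: [0.212, 0.977, 0.0, 0.0]
contact_force: [-0.6, 0.9, -0.8]
gripper_width: 0.0234
grip_force: 59.0
```

```bash
python3 -c "
from st import *
e,M,s=tool(); print(e,M[2],s['gripper_width'],s['contact_force']); go((.4541,.1405,.18),2.724)"
```

```text
[0.4526 0.1406 0.244 ] [-0.0005  0.0003 -1.    ] 0.02340951876784704 [-0.6195  0.8534 -0.7628]
shift [-0.0013  0.0005  0.064 ] turn -0.010142825719769544 curyaw 2.7139 q7 0.389 t 34.2833
```

Request:
arm_command --pt "-0.0013 0.0005 0.03 -0.01 0" --pt "0 0 0.03 0 0" --pt "0 0 0.015 0 0" --pt "0 0 0 0 0" --pt "0 0 0 0 0"

```text
time_s: 34.7
eef_pos: [0.4537, 0.1408, 0.1687]
orientation: [0.206, 0.978, -0.0, -0.0]
contact_force: [0.7, 0.8, -0.6]
gripper_width: 0.0239
grip_force: 59.0
```

```bash
python3 -c "
from st import *
e,M,s=tool(); print(e,M[2],s['gripper_width'],s['contact_force']); go((.4541,.1405,.162),2.724)
p=ctrl.grab_frame('wrist'); c=proj(p,[[.4541,.1405,.0605]])[0]; print(c)
cv2.imwrite('pics/q.png',p['frame'][...,::-1])"
```

```text
[0.4537 0.1408 0.1687] [ 0.0008 -0.0007 -1.    ] 0.023851439380997472 [ 0.6796  0.7754 -0.5824]
shift [-0.0005 -0.0001  0.0067] turn 0.0016878437988716577 curyaw 2.7257 q7 0.289 t 34.7
[274.9438 212.3551]
```

View pics/q.png

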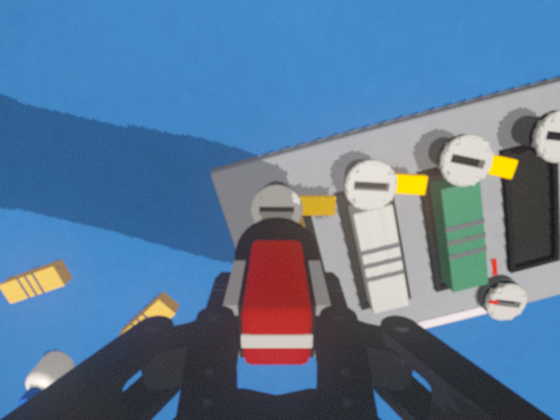

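The slot is at (277,210), level with the blade direction and just ahead of the collar. I'll check its measured position from this near-opposite yaw.

```bash
python3 -c "
from st import *
p=ctrl.grab_frame('wrist');e,M,s=tool();print(e)
for xy in [(.4541,.1405),(.464,.206),(.4739,.271)]:
    r=slot(p,xy,.0605,.014); print(r, 'tool',(M.T@(np.array([*r[0],.0605])-e)).round(4))"
```

```text
[0.4546 0.1412 0.1698]
(array([0.466, 0.136]), np.float64(1.1891307315758506), array([0.0159, 0.0241]), 762, array([275.0656, 228.5223])) tool [-0.0124 -0.0003  0.1094]
(array([0.4618, 0.2059]), np.float64(1.0930303639678058), array([0.0019, 0.0198]), 75, array([367.96  , 183.7733])) tool [0.0197 0.0619 0.1094]
(array([0.4719, 0.2705]), np.float64(0.9709673678624338), array([0.0038, 0.0188]), 156, array([463.8333, 159.4231])) tool [0.0365 0.1252 0.1094]
```

Request:
arm_command --pt "0.001 -0.0005 0.002 0 0" --pt "0 0 0.002 0 0" --pt "0 0 0.002 0 0" --pt "0 0 0.002 0 0" --pt "0 0 0 0 0"

```text
time_s: 35.22
eef_pos: [0.4528, 0.1405, 0.1604]
orientation: [0.206, 0.979, -0.0, -0.0]
contact_force: [-0.6, 0.7, -1.1]
gripper_width: 0.023
grip_force: 59.0
```

Request:
arm_command --pt "0 0 0.002 0 0" --pt "0 0 0.001 0 0" --pt "0 0 0 0 0"

```text
time_s: 35.47
eef_pos: [0.4528, 0.1405, 0.1574]
orientation: [0.205, 0.979, -0.0, -0.0]
contact_force: [-0.2, 0.2, -2.2]
gripper_width: 0.0236
grip_force: 59.0
```

Request:
arm_command --pt "0 0 0.0015 0 0" --pt "0 0 0 0.08 0" --pt "0 0 0 0.11 0" --pt "0 0 0 0.11 0" --pt "0 0 0 0.11 0"

```text
time_s: 35.88
eef_pos: [0.4526, 0.1408, 0.1559]
orientation: [0.403, 0.915, 0.0, -0.0]
contact_force: [-0.8, 1.2, -2.8]
gripper_width: 0.0233
grip_force: 58.8
```

Request:
arm_command --pt "0 0 0 0.11 0" --pt "0 0 0 0.11 0" --pt "0 0 0 0.11 0" --pt "0 0 0 0.11 0" --pt "0 0 0 0.11 0"

```text
time_s: 36.3
eef_pos: [0.4526, 0.1409, 0.1559]
orientation: [0.636, 0.772, -0.0, -0.0]
contact_force: [-0.7, 1.2, -2.8]
gripper_width: 0.0234
grip_force: 58.8
```

Request:
arm_command --pt "0 0 0 0.11 0" --pt "0 0 0 0.11 0" --pt "0 0 0 0.11 0" --pt "0 0 0 0.06 0" --pt "0 0 0 0 0"

```text
time_s: 36.72
eef_pos: [0.4526, 0.1409, 0.156]
orientation: [0.773, 0.635, -0.0, -0.0]
contact_force: [-0.7, 0.7, -2.8]
gripper_width: 0.0234
grip_force: 58.9
```

```bash
python3 -c "
from st import *
e,M,s=tool(); print(e,s['contact_force'],s['moment']); go((.4534,.141,.156),1.414)"
```

```text
[0.4526 0.1409 0.156 ] [-0.736   0.7426 -2.7799] [0.2447 0.0771 0.0653]
shift [ 0.0002  0.0008 -0.    ] turn -0.03848669522196291 curyaw 1.3755 q7 -0.83 t 36.7167
```

Request:
arm_command --pt "0 0 0 0.05 0" --pt "0 0 0 0.05 0" --pt "0 0 0 0 0"

```text
time_s: 36.97
eef_pos: [0.4527, 0.1409, 0.156]
orientation: [0.803, 0.596, -0.0, -0.0]
contact_force: [-0.6, 0.8, -1.9]
gripper_width: 0.0233
grip_force: 58.9
```

```bash
python3 -c "
from st import *
e,M,s=tool(); print(e,s['contact_force'],s['moment']); go((.4534,.141,.156),1.414)"
```

```text
[0.4527 0.1409 0.156 ] [-0.5847  0.8101 -1.9313] [0.3966 0.2089 0.0761]
shift [ 0.0003  0.0007 -0.    ] turn -0.1357957144158557 curyaw 1.2782 q7 -0.909 t 36.9667
```

Request:
arm_command --pt "0 0 0 0.04 0" --pt "0 0 0 0.04 0" --pt "0 0 0 0 0"

```text
time_s: 37.22
eef_pos: [0.4527, 0.1409, 0.156]
orientation: [0.825, 0.564, -0.0, -0.0]
contact_force: [-0.3, 2.0, -4.1]
gripper_width: 0.0234
grip_force: 58.9
```

```bash
python3 -c "
from st import *
e,M,s=tool(); print(e,s['contact_force'],s['moment']); go((.4534,.141,.156),1.414)"
```

```text
[0.4527 0.1409 0.156 ] [-0.3089  1.9507 -4.121 ] [0.518  0.1964 0.1536]
shift [ 0.0004  0.0006 -0.    ] turn -0.2143530456839795 curyaw 1.1996 q7 -0.973 t 37.2167
```

Request:
arm_command --pt "0 0 0 0.05 0" --pt "0 0 0 0.03 0" --pt "0 0 0 0 0"

```text
time_s: 37.47
eef_pos: [0.4527, 0.1408, 0.1559]
orientation: [0.847, 0.531, -0.0, -0.0]
contact_force: [-0.1, 2.4, -5.2]
gripper_width: 0.0236
grip_force: 58.9
```

```bash
python3 -c "
from st import *
e,M,s=tool(); print(e,s['contact_force'],s['moment']); go((.4534,.141,.156),1.414)
"
```

```text
[0.4527 0.1408 0.1559] [-0.0533  2.3755 -5.2088] [0.6234 0.2798 0.4336]
shift [ 0.0005  0.0006 -0.0001] turn -0.2945805641767616 curyaw 1.1194 q7 -1.039 t 37.4667
```

Request:
arm_command --pt "0 0 0 -0.1 0" --pt "0 0 0 -0.1 0" --pt "0 0 0 -0.08 0" --pt "0 0 0 0 0" --pt "0 0 -0.01 0 0"

```text
time_s: 37.88
eef_pos: [0.4523, 0.1398, 0.1651]
orientation: [0.766, 0.643, -0.001, -0.0]
contact_force: [0.4, -1.4, -1.5]
gripper_width: 0.0234
grip_force: 59.7
```

Request:
arm_command --pt "0 0 -0.02 0 0" --pt "0 0 -0.01 -0.116 0" --pt "0 0 0 -0.116 0" --pt "0 0 0 -0.116 0" --pt "0 0 0 -0.116 0"

```text
time_s: 38.3
eef_pos: [0.4532, 0.1403, 0.1966]
orientation: [0.596, 0.803, 0.0, 0.0]
contact_force: [0.1, -0.6, -2.2]
gripper_width: 0.0233
grip_force: 59.7
```

Request:
arm_command --pt "0 0 0 -0.116 0" --pt "0 0 0 -0.116 0" --pt "0 0 0 -0.116 0" --pt "0 0 0 -0.116 0" --pt "0 0 0 -0.116 0"

```text
time_s: 38.72
eef_pos: [0.453, 0.1403, 0.1963]
orientation: [0.341, 0.94, -0.0, 0.0]
contact_force: [-0.1, 0.1, -2.0]
gripper_width: 0.0234
grip_force: 59.7
```

Request:
arm_command --pt "0 0 0 -0.116 0" --pt "0 0 0 -0.116 0" --pt "0 0 0 0 0" --pt "0 0 0 0 0"

```text
time_s: 39.05
eef_pos: [0.453, 0.1403, 0.1961]
orientation: [0.234, 0.972, 0.0, -0.0]
contact_force: [0.5, -0.3, -0.8]
gripper_width: 0.0232
grip_force: 59.7
```

```bash
python3 -c "
from st import *
p=ctrl.grab_frame('wrist');e,M,s=tool();print(e,s['contact_force'])
cv2.imwrite('pics/r.png',p['frame'][...,::-1])
for xy in [(.4531,.1407),(.463,.206),(.473,.271)]:
    r=slot(p,xy,.0605,.014); print(r, 'tool',(M.T@(np.array([*r[0],.0605])-e)).round(4))
go((.4631,.2065,.17),2.67)"
```

```text
[0.453  0.1403 0.1961] [ 0.5663  0.8856 -1.5122]
(array([0.4519, 0.1422]), np.float64(-0.1553377751619749), array([0.0046, 0.0208]), 165, array([276.7273, 197.4606])) tool [0.0018 0.0012 0.1356]
(array([0.4621, 0.2063]), np.float64(1.098661940924178), array([0.0018, 0.0206]), 54, array([360.5   , 171.2593])) tool [0.0219 0.0628 0.1356]
(array([0.4718, 0.2707]), np.float64(0.9763385107235445), array([0.0037, 0.0189]), 126, array([446.3413, 143.8016])) tool [0.0426 0.1246 0.1356]
shift [0.0211 0.0635 0.0261] turn -0.0015201704325282783 curyaw 2.6685 q7 0.309 t 39.1
```

Request:
arm_command --pt "0.0105 0.0318 0 0 0" --pt "0.0105 0.0318 0 0 0" --pt "0 0 0.014 0 0" --pt "0 0 0.012 0 0" --pt "0 0 0 0 0"

```text
time_s: 39.52
eef_pos: [0.4618, 0.2067, 0.1684]
orientation: [0.233, 0.972, -0.001, -0.001]
contact_force: [-0.0, -0.5, -1.7]
gripper_width: 0.0235
grip_force: 59.8
```

Request:
arm_command --pt "0 0 0 0 0" --pt "0 0 0 0 0"

```text
time_s: 39.68
eef_pos: [0.463, 0.2067, 0.1706]
orientation: [0.233, 0.973, 0.0, 0.0]
contact_force: [0.2, -0.8, -0.8]
gripper_width: 0.0231
grip_force: 59.8
```

```bash
python3 -c "
from st import *
e,M,s=tool();print(e,s['contact_force'])
go((.4628,.2063,.156),2.67)"
```

```text
[0.463  0.2067 0.1706] [ 0.1866 -0.8045 -0.8487]
shift [-0.     -0.0005  0.0146] turn 0.0019166759125721633 curyaw 2.6719 q7 0.157 t 39.6833
```

Request:
arm_command --pt "0 -0.0003 0.003 0 0" --pt "0 0 0.003 0 0" --pt "0 0 0.003 0 0" --pt "0 0 0.002 0 0" --pt "0 0 0 0 0"

```text
time_s: 40.1
eef_pos: [0.4625, 0.2063, 0.1587]
orientation: [0.232, 0.973, -0.0, -0.0]
contact_force: [0.4, 0.5, -1.3]
gripper_width: 0.0235
grip_force: 59.8
```

Request:
arm_command --pt "0 0 0.002 0 0" --pt "0 0 0.0015 0 0" --pt "0 0 0 0 0"

```text
time_s: 40.35
eef_pos: [0.4626, 0.2065, 0.1553]
orientation: [0.232, 0.973, -0.0, -0.0]
contact_force: [-0.4, 0.3, -1.1]
gripper_width: 0.0236
grip_force: 59.8
```

Request:
arm_command --pt "0 0 0 0.08 0" --pt "0 0 0 0.115 0" --pt "0 0 0 0.115 0" --pt "0 0 0 0.115 0" --pt "0 0 0 0.115 0"

```text
time_s: 40.77
eef_pos: [0.4626, 0.2066, 0.1555]
orientation: [0.485, 0.874, 0.0, -0.0]
contact_force: [-0.1, -0.5, -2.5]
gripper_width: 0.0231
grip_force: 59.5
```

Request:
arm_command --pt "0 0 0 0.115 0" --pt "0 0 0 0.115 0" --pt "0 0 0 0.115 0" --pt "0 0 0 0.115 0" --pt "0 0 0 0.115 0"

```text
time_s: 41.18
eef_pos: [0.4628, 0.2065, 0.1555]
orientation: [0.713, 0.701, 0.0, 0.0]
contact_force: [1.1, -0.1, -3.0]
gripper_width: 0.0234
grip_force: 59.5
```

Request:
arm_command --pt "0 0 0 0.115 0" --pt "0 0 0 0.08 0" --pt "0 0 0 0.05 0" --pt "0 0 0 0.05 0" --pt "0 0 0 0 0"

```text
time_s: 41.6
eef_pos: [0.4627, 0.2065, 0.1556]
orientation: [0.808, 0.59, -0.0, 0.0]
contact_force: [2.3, -0.4, -3.2]
gripper_width: 0.0233
grip_force: 59.4
```

Request:
arm_command --pt "0 0 0 0.05 0" --pt "0 0 0 0.05 0" --pt "0 0 0 0.03 0" --pt "0 0 0 0 0"

```text
time_s: 41.93
eef_pos: [0.4627, 0.2065, 0.1555]
orientation: [0.843, 0.537, -0.0, 0.0]
contact_force: [1.3, -0.4, -3.3]
gripper_width: 0.0234
grip_force: 59.4
```

```bash
python3 -c "
from st import *
e,M,s=tool(); print(e,s['contact_force'],s['moment']); go((.4628,.2063,.156),1.414)"
```

```text
[0.4627 0.2065 0.1555] [ 1.3227 -0.426  -3.3019] [-0.3695 -0.4585  0.419 ]
shift [-0.0001  0.0001 -0.0005] turn -0.27963266374443774 curyaw 1.1344 q7 -1.111 t 41.9333
```

Request:
arm_command --pt "0 0 0 -0.1 0" --pt "0 0 0 -0.1 0" --pt "0 0 0 -0.07 0" --pt "0 0 0 0 0" --pt "0 0 -0.01 0 0"

```text
time_s: 42.35
eef_pos: [0.4618, 0.2061, 0.1646]
orientation: [0.764, 0.645, -0.001, -0.001]
contact_force: [0.1, -1.2, -0.9]
gripper_width: 0.0235
grip_force: 59.8
```

Request:
arm_command --pt "0 0 -0.02 0 0" --pt "0 0 -0.01 -0.114 0" --pt "0 0 0 -0.114 0" --pt "0 0 0 -0.114 0" --pt "0 0 0 -0.114 0"

```text
time_s: 42.77
eef_pos: [0.4628, 0.2068, 0.1968]
orientation: [0.596, 0.803, 0.0, 0.0]
contact_force: [-0.3, 0.2, -1.1]
gripper_width: 0.0235
grip_force: 59.8
```

Request:
arm_command --pt "0 0 0 -0.114 0" --pt "0 0 0 -0.114 0" --pt "0 0 0 -0.114 0" --pt "0 0 0 -0.114 0" --pt "0 0 0 -0.114 0"

```text
time_s: 43.18
eef_pos: [0.4627, 0.2066, 0.1964]
orientation: [0.347, 0.938, 0.0, 0.0]
contact_force: [-1.0, 0.9, -1.0]
gripper_width: 0.0231
grip_force: 59.8
```

Request:
arm_command --pt "0 0 0 -0.114 0" --pt "0 0 0 0 0" --pt "0 0 0 0 0"

```text
time_s: 43.43
eef_pos: [0.4627, 0.2065, 0.1961]
orientation: [0.297, 0.955, 0.0, 0.0]
contact_force: [1.1, 0.2, -0.8]
gripper_width: 0.0233
grip_force: 59.8
```

```bash
python3 -c "
from st import *
p=ctrl.grab_frame('wrist');e,M,s=tool();print(e,s['contact_force'])
for xy in [(.4531,.1407),(.463,.206),(.473,.271)]:
    r=slot(p,xy,.0605,.014); print(r, 'tool',(M.T@(np.array([*r[0],.0605])-e)).round(4))
go((.4726,.2713,.17),2.546)"
```

```text
[0.4627 0.2065 0.196 ] [-0.4532  0.376  -1.0534]
(array([0.452 , 0.1434]), np.float64(-0.14664124403553203), array([0.0027, 0.0212]), 87, array([200.4138, 233.1379])) tool [-0.0269 -0.0582  0.1355]
(array([0.4619, 0.2074]), np.float64(-0.14868506796494252), array([0.0043, 0.0208]), 152, array([275.4013, 198.3882])) tool [0.0012 0.0002 0.1355]
(array([0.4682, 0.2663]), np.float64(0.9910699993444565), array([0.0013, 0.0066]), 16, array([346.75  , 161.4375])) tool [0.0294 0.0523 0.1355]
shift [0.0286 0.0589 0.026 ] turn -0.007388969793285849 curyaw 2.5386 q7 0.099 t 43.4833
```

Request:
arm_command --pt "0.0143 0.0297 0 -0.007 0" --pt "0.0143 0.0297 0 0 0" --pt "0 0 0.014 0 0" --pt "0 0 0.012 0 0" --pt "0 0 0 0 0"

```text
time_s: 43.9
eef_pos: [0.4712, 0.2716, 0.1679]
orientation: [0.292, 0.956, -0.001, -0.001]
contact_force: [-0.6, -0.4, -1.3]
gripper_width: 0.0235
grip_force: 60.0
```

Request:
arm_command --pt "0 0 0 0 0" --pt "0 0 0 0 0"

```text
time_s: 44.07
eef_pos: [0.4724, 0.2718, 0.1702]
orientation: [0.292, 0.956, 0.0, 0.0]
contact_force: [-0.5, -0.4, -1.2]
gripper_width: 0.0234
grip_force: 60.0
```

```bash
python3 -c "
from st import *
e,M,s=tool();print(e,s['contact_force'])
go((.4728,.2715,.156),2.546)"
```

```text
[0.4724 0.2718 0.1702] [-0.4825 -0.4284 -1.172 ]
shift [-0.0005  0.      0.0142] turn 0.0029756090087453835 curyaw 2.549 q7 -0.019 t 44.0667
```

Request:
arm_command --pt "-0.0004 0 0.003 0.003 0" --pt "0 0 0.003 0 0" --pt "0 0 0.003 0 0" --pt "0 0 0.002 0 0" --pt "0 0 0 0 0"

```text
time_s: 44.48
eef_pos: [0.4724, 0.2713, 0.1582]
orientation: [0.293, 0.956, -0.0, -0.0]
contact_force: [0.3, 0.4, -1.9]
gripper_width: 0.0232
grip_force: 60.0
```

Request:
arm_command --pt "0 0 0.002 0 0" --pt "0 0 0.0015 0 0" --pt "0 0 0 0 0"

```text
time_s: 44.73
eef_pos: [0.4725, 0.2715, 0.1548]
orientation: [0.293, 0.956, -0.0, -0.0]
contact_force: [-0.2, 0.1, -1.6]
gripper_width: 0.0234
grip_force: 60.0
```

Request:
arm_command --pt "0 0 0 0.08 0" --pt "0 0 0 0.115 0" --pt "0 0 0 0.115 0" --pt "0 0 0 0.115 0" --pt "0 0 0 0.115 0"

```text
time_s: 45.15
eef_pos: [0.4724, 0.2717, 0.155]
orientation: [0.539, 0.842, 0.0, -0.0]
contact_force: [-0.3, -0.1, -3.2]
gripper_width: 0.0235
grip_force: 59.7
```

Request:
arm_command --pt "0 0 0 0.115 0" --pt "0 0 0 0.115 0" --pt "0 0 0 0.115 0" --pt "0 0 0 0.115 0" --pt "0 0 0 0.115 0"

```text
time_s: 45.57
eef_pos: [0.4725, 0.2717, 0.155]
orientation: [0.756, 0.655, 0.0, -0.0]
contact_force: [0.7, -0.6, -3.7]
gripper_width: 0.0232
grip_force: 59.6
```

Request:
arm_command --pt "0 0 0 0.08 0" --pt "0 0 0 0.05 0" --pt "0 0 0 0.05 0" --pt "0 0 0 0 0"

```text
time_s: 45.9
eef_pos: [0.4725, 0.2716, 0.155]
orientation: [0.811, 0.585, -0.0, 0.0]
contact_force: [0.6, 1.1, -2.1]
gripper_width: 0.0233
grip_force: 59.6
```

Request:
arm_command --pt "0 0 0 0.05 0" --pt "0 0 0 0.05 0" --pt "0 0 0 0 0"

```text
time_s: 46.15
eef_pos: [0.4725, 0.2716, 0.155]
orientation: [0.838, 0.545, -0.0, 0.0]
contact_force: [0.6, 0.4, -2.8]
gripper_width: 0.0231
grip_force: 59.6
```

```bash
python3 -c "
from st import *
e,M,s=tool(); print(e,s['contact_force'],s['moment']); go((.4728,.2715,.156),1.414)"
```

```text
[0.4725 0.2716 0.155 ] [ 0.5648  0.3827 -2.8393] [-0.0274 -0.2521  0.3361]
shift [-0.      0.0003 -0.001 ] turn -0.26109351822398597 curyaw 1.1529 q7 -1.167 t 46.15
```

Request:
arm_command --pt "0 0 0 -0.1 0" --pt "0 0 0 -0.1 0" --pt "0 0 0 -0.05 0" --pt "0 0 0 0 0" --pt "0 0 -0.01 0 0"

```text
time_s: 46.57
eef_pos: [0.4718, 0.2709, 0.164]
orientation: [0.764, 0.645, -0.001, -0.0]
contact_force: [0.8, -1.1, -0.8]
gripper_width: 0.0235
grip_force: 59.9
```

Request:
arm_command --pt "0 0 -0.02 0 0" --pt "0 0 -0.01 -0.117 0" --pt "0 0 0 -0.117 0" --pt "0 0 0 -0.117 0" --pt "0 0 0 -0.117 0"

```text
time_s: 46.98
eef_pos: [0.4727, 0.2718, 0.1963]
orientation: [0.592, 0.806, 0.001, 0.0]
contact_force: [0.4, -1.0, -1.8]
gripper_width: 0.0235
grip_force: 59.9
```

Request:
arm_command --pt "0 0 0 -0.117 0" --pt "0 0 0 -0.117 0" --pt "0 0 0 -0.117 0" --pt "0 0 0 -0.117 0" --pt "0 0 0 -0.117 0"

```text
time_s: 47.4
eef_pos: [0.4727, 0.2716, 0.196]
orientation: [0.334, 0.943, 0.0, 0.0]
contact_force: [-0.0, -0.9, -0.8]
gripper_width: 0.0235
grip_force: 59.9
```

Request:
arm_command --pt "0 0 0 -0.117 0" --pt "0 0 0 0 0" --pt "0 0 0 0 0"

```text
time_s: 47.65
eef_pos: [0.4727, 0.2715, 0.1956]
orientation: [0.283, 0.959, 0.0, 0.0]
contact_force: [-0.8, -0.6, -0.9]
gripper_width: 0.0235
grip_force: 59.9
```

```bash
python3 -c "
from st import *
p=ctrl.grab_frame('wrist');e,M,s=tool();print(e,s['contact_force'])
for xy in [(.4531,.1407),(.463,.206),(.472,.2718)]:
    r=slot(p,xy,.0605,.014); print(r, 'tool',(M.T@(np.array([*r[0],.0605])-e)).round(4))
go((.6153,.2833,.195),2.576)"
```

```text
[0.4727 0.2715 0.1955] [-0.288   0.25   -0.4541]
(array([0.4441, 0.1661]), np.float64(0.4362703544508202), array([0.0124, 0.0142]), 233, array([142.9528, 240.5579])) tool [-0.0332 -0.1041  0.135 ]
(array([0.4616, 0.2086]), np.float64(-0.14435853040726876), array([0.0028, 0.0208]), 87, array([199.1494, 230.7356])) tool [-0.0248 -0.0589  0.135 ]
(array([0.4717, 0.2727]), np.float64(-0.15702737999188976), array([0.0044, 0.0209]), 156, array([275.6987, 198.1731])) tool [0.0015 0.0005 0.135 ]
shift [-0.1134  0.0873  0.0006] turn -0.008105990506566574 curyaw 2.5679 q7 0.039 t 47.7
```

All three clamps are at their stops. Now the lock screw.

Request:
arm_command --pt "-0.0284 0.0218 0 -0.008 0" --pt "-0.0284 0.0218 0 0 0" --pt "-0.0284 0.0218 0 0 0" --pt "-0.0284 0.0218 0 0 0" --pt "0 0 0.02 0 0"

```text
time_s: 48.12
eef_pos: [0.6236, 0.2849, 0.1781]
orientation: [0.281, 0.96, 0.003, 0.004]
contact_force: [0.3, -0.9, -0.2]
gripper_width: 0.0232
grip_force: 60.0
```

Request:
arm_command --pt "0 0 0.02 0 0" --pt "0 0 0.006 0 0" --pt "0 0 0 0 0" --pt "0 0 0 0 0" --pt "0 0 0 0 0"

```text
time_s: 48.53
eef_pos: [0.6154, 0.2853, 0.1506]
orientation: [0.277, 0.961, 0.001, 0.001]
contact_force: [0.8, 0.2, -1.0]
gripper_width: 0.0235
grip_force: 60.0
```

```bash
python3 -c "
from st import *
p=ctrl.grab_frame('wrist');e,M,s=tool();print(e,s['contact_force'])
r=slot(p,(.6153,.2833),.038,.0165); print(r, proj(p,[[.6153,.2833,.038]]),'tool',(M.T@(np.array([*r[0],.038])-e)).round(4))
cv2.imwrite('pics/u.png',cv2.resize(p['frame'][100:300,180:400,::-1],None,fx=2.7,fy=2.7))
go((.6153,.2833,.1335),2.576)"
```

```text
[0.6155 0.2853 0.1507] [ 0.3872  1.1269 -0.9378]
(array([0.6274, 0.2774]), np.float64(1.0531329172938992), array([0.0161, 0.0286]), 884, array([274.448 , 228.8575])) [[272.2583 210.9744]] tool [-0.0141 -0.0005  0.1127]
shift [-0.0009 -0.0018  0.0172] turn 0.0044227542580301815 curyaw 2.5804 q7 0.154 t 48.5833
```

View pics/u.png

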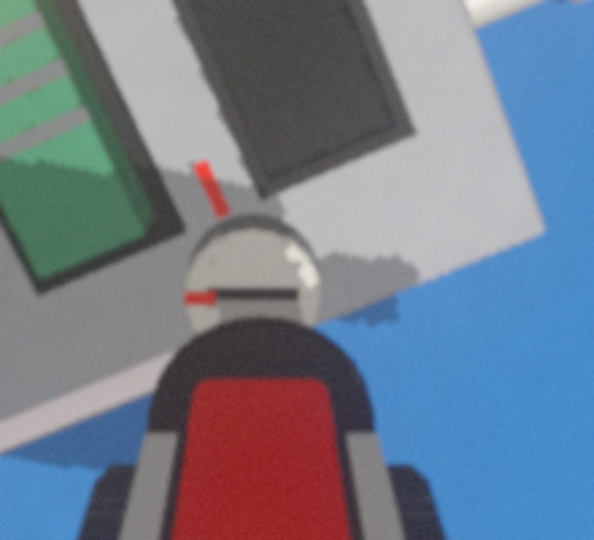

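The slot is at full-image pixel (273,209), level with the blade. I move −2 mm in tool y and go in.

Request:
arm_command --pt "-0.0003 -0.002 0.004 0.004 0" --pt "0 0 0.004 0 0" --pt "0 0 0.002 0 0" --pt "0 0 0 0 0" --pt "0 0 0 0 0"

```text
time_s: 49.0
eef_pos: [0.6143, 0.2828, 0.1389]
orientation: [0.279, 0.96, -0.0, -0.0]
contact_force: [0.4, -0.7, -0.8]
gripper_width: 0.0234
grip_force: 60.0
```

```bash
python3 -c "
from st import *
e,M,s=tool();print(e,s['contact_force'])
go((.6146,.2833,.1335),2.576)"
```

```text
[0.6143 0.2828 0.1389] [ 0.3831 -0.6917 -0.8262]
shift [-0.      0.0006  0.0054] turn 0.0007778699201939077 curyaw 2.5768 q7 0.146 t 49.0
```

Request:
arm_command --pt "0 0.0004 0.0015 0 0" --pt "0 0 0.0015 0 0" --pt "0 0 0 0 0"

```text
time_s: 49.25
eef_pos: [0.6145, 0.2832, 0.1358]
orientation: [0.279, 0.96, -0.0, -0.0]
contact_force: [-0.2, 0.5, -1.5]
gripper_width: 0.0234
grip_force: 60.0
```

Request:
arm_command --pt "0 0 0.0015 0 0" --pt "0 0 0.001 0 0" --pt "0 0 0 0 0"

```text
time_s: 49.5
eef_pos: [0.6144, 0.2831, 0.1333]
orientation: [0.279, 0.96, -0.0, -0.0]
contact_force: [-0.2, 0.4, -1.2]
gripper_width: 0.0236
grip_force: 60.0
```

In the slot. Turning from 2.576 to about 1.15.

Request:
arm_command --pt "0 0 0 0.08 0" --pt "0 0 0 0.115 0" --pt "0 0 0 0.115 0" --pt "0 0 0 0.115 0" --pt "0 0 0 0.115 0"

```text
time_s: 49.92
eef_pos: [0.6144, 0.2833, 0.1335]
orientation: [0.527, 0.85, 0.0, -0.0]
contact_force: [-0.8, 1.2, -2.5]
gripper_width: 0.0231
grip_force: 59.7
```

Request:
arm_command --pt "0 0 0 0.115 0" --pt "0 0 0 0.115 0" --pt "0 0 0 0.115 0" --pt "0 0 0 0.115 0" --pt "0 0 0 0.115 0"

```text
time_s: 50.33
eef_pos: [0.6144, 0.2834, 0.1335]
orientation: [0.746, 0.666, 0.0, -0.0]
contact_force: [0.1, 0.7, -3.3]
gripper_width: 0.0237
grip_force: 59.7
```

Request:
arm_command --pt "0 0 0 0.08 0" --pt "0 0 0 0.06 0" --pt "0 0 0 0.06 0" --pt "0 0 0 0 0"

```text
time_s: 50.67
eef_pos: [0.6144, 0.2835, 0.1335]
orientation: [0.808, 0.589, -0.0, -0.0]
contact_force: [0.3, 0.7, -2.1]
gripper_width: 0.0234
grip_force: 59.7
```

Request:
arm_command --pt "0 0 0 0.05 0" --pt "0 0 0 0.05 0" --pt "0 0 0 0 0"

```text
time_s: 50.92
eef_pos: [0.6144, 0.2835, 0.1335]
orientation: [0.836, 0.549, -0.0, -0.0]
contact_force: [0.6, 1.1, -2.7]
gripper_width: 0.0234
grip_force: 59.7
```

```bash
python3 -c "
from st import *
e,M,s=tool(); print(e,s['contact_force'],s['moment']); go((.6146,.2833,.1335),1.414)"
```

```text
[0.6144 0.2835 0.1335] [ 0.6155  1.1327 -2.721 ] [ 0.2588 -0.0968  0.2589]
shift [-0.0001  0.0003 -0.    ] turn -0.2518562211246287 curyaw 1.1621 q7 -1.02 t 50.9167
```

Request:
arm_command --pt "0 0 0 0.04 0" --pt "0 0 0 0 0" --pt "0 0 0 -0.1 0" --pt "0 0 0 -0.1 0" --pt "0 0 0 -0.09 0"

```text
time_s: 51.33
eef_pos: [0.6146, 0.2831, 0.1338]
orientation: [0.758, 0.652, 0.0, 0.0]
contact_force: [0.4, 0.2, -1.2]
gripper_width: 0.0236
grip_force: 59.9
```

Request:
arm_command --pt "0 0 0 0 0" --pt "0 0 -0.01 0 0" --pt "0 0 -0.02 0 0" --pt "0 0 -0.035 0 0" --pt "0 0 -0.035 0 0"

```text
time_s: 51.75
eef_pos: [0.6139, 0.2829, 0.2347]
orientation: [0.762, 0.648, -0.001, -0.0]
contact_force: [0.8, -0.5, -0.8]
gripper_width: 0.0234
grip_force: 59.9
```

Request:
arm_command --pt "0 0 -0.02 0 0" --pt "0 0 0 0 0" --pt "0 0 0 0 0"

```text
time_s: 52.0
eef_pos: [0.615, 0.2835, 0.2557]
orientation: [0.762, 0.648, 0.002, 0.0]
contact_force: [0.3, -0.3, -2.3]
gripper_width: 0.0233
grip_force: 59.9
```

```bash
python3 -c "
from st import *
p=ctrl.grab_frame('wrist');e,M,s=tool();print(e,s['contact_force'])
for xy,z in [((.6146,.2835),.038),((.4527,.141),.0605),((.463,.206),.0605),((.472,.2718),.0605)]:
    try: print(slot(p,xy,z,.014))
    except Exception as x: print(x)
go((.5667,-.3918,.25),1.792)"
```

```text
[0.6143 0.2831 0.2539] [-0.0981  0.1335 -2.002 ]
(array([0.6156, 0.2846]), np.float64(-0.1739444694740886), array([0.0024, 0.018 ]), 46, array([275.913 , 175.2609]))
(array([0.4524, 0.1408]), np.float64(1.0168718371741083), array([0.0231, 0.0292]), 497, array([147.1549, 334.0704]))
attempt to get argmax of an empty sequence
(array([0.4739, 0.2733]), np.float64(-0.15159645803602917), array([0.0008, 0.0178]), 19, array([130.2632, 216.0526]))
shift [-0.6739  0.0606  0.0039] turn -0.38132466265554 curyaw 1.4107 q7 -0.785 t 52.05
```

Request:
arm_command --pt "-0.0374 0.0034 0 0 0" --pt "-0.0374 0.0034 0 0 0" --pt "-0.0374 0.0034 0 0 0" --pt "-0.0374 0.0034 0 0 0" --pt "-0.0374 0.0034 0 0 0"

```text
time_s: 52.47
eef_pos: [0.6005, 0.094, 0.252]
orientation: [0.761, 0.648, -0.001, -0.001]
contact_force: [0.9, 0.9, -2.5]
gripper_width: 0.0233
grip_force: 59.9
```

Request:
arm_command --pt "-0.0374 0.0034 0 0 0" --pt "-0.0374 0.0034 0 0 0" --pt "-0.0374 0.0034 0 0 0" --pt "-0.0374 0.0034 0 0 0" --pt "-0.0374 0.0034 0 0 0"

```text
time_s: 52.88
eef_pos: [0.5876, -0.0932, 0.2522]
orientation: [0.761, 0.648, -0.001, -0.001]
contact_force: [1.4, 0.2, -0.6]
gripper_width: 0.0232
grip_force: 59.9
```

Request:
arm_command --pt "-0.0374 0.0034 0 0 0" --pt "-0.0374 0.0034 0 0 0" --pt "-0.0374 0.0034 0 0 0" --pt "-0.0374 0.0034 0 0 0" --pt "-0.0374 0.0034 0 0 0"

```text
time_s: 53.3
eef_pos: [0.5748, -0.2803, 0.252]
orientation: [0.761, 0.648, -0.001, -0.001]
contact_force: [1.5, -1.4, -1.3]
gripper_width: 0.0235
grip_force: 59.9
```

Request:
arm_command --pt "-0.0374 0.0034 0 0 0" --pt "-0.0374 0.0034 0 0 0" --pt "-0.0374 0.0034 0 0 0" --pt "0 0 0 -0.12 0" --pt "0 0 0 -0.12 0"

```text
time_s: 53.72
eef_pos: [0.5662, -0.3943, 0.251]
orientation: [0.678, 0.735, -0.001, -0.002]
contact_force: [0.2, 1.8, -1.4]
gripper_width: 0.0233
grip_force: 59.9
```

Request:
arm_command --pt "0 0 0 -0.12 0" --pt "0 0 0 -0.02 0" --pt "0 0 0 0 0" --pt "0 0 0 0 0"

```text
time_s: 54.05
eef_pos: [0.5681, -0.391, 0.2527]
orientation: [0.626, 0.78, -0.0, -0.001]
contact_force: [0.3, 0.0, -0.5]
gripper_width: 0.0235
grip_force: 59.9
```

```bash
python3 -c "
from st import *
e,M,s=tool();print(e,s['contact_force'],M[2])
go((.5667,-.3918,.1158),1.792)"
```

```text
[ 0.5681 -0.391   0.2527] [ 0.2684  0.0251 -0.5461] [ 0.0011 -0.001  -1.    ]
shift [-0.0007 -0.0014  0.1369] turn -0.004058476333789196 curyaw 1.7879 q7 0.614 t 54.05
```

Request:
arm_command --pt "-0.0007 -0.0014 0.03 0 0" --pt "0 0 0.03 0 0" --pt "0 0 0.03 0 0" --pt "0 0 0.025 0 0" --pt "0 0 0.015 0 0"

```text
time_s: 54.47
eef_pos: [0.5658, -0.3912, 0.1203]
orientation: [0.626, 0.78, -0.0, -0.002]
contact_force: [0.3, 0.1, -1.9]
gripper_width: 0.0232
grip_force: 59.9
```

Request:
arm_command --pt "0 0 0 0 0" --pt "0 0 0.002 0 0" --pt "0 0 0.001 0 0" --pt "0 0 0 0 0"

```text
time_s: 54.8
eef_pos: [0.5679, -0.3924, 0.1219]
orientation: [0.625, 0.781, 0.0, 0.001]
contact_force: [0.5, 0.3, -1.7]
gripper_width: 0.0234
grip_force: 59.9
```

Request:
arm_command --pt "0 0 0.002 0 0" --pt "0 0 0.002 0 0" --pt "0 0 0.001 0 0" --pt "0 0 0 0 0"

```text
time_s: 55.13
eef_pos: [0.5673, -0.3923, 0.1158]
orientation: [0.625, 0.781, 0.0, 0.0]
contact_force: [-0.1, 0.4, -0.9]
gripper_width: 0.0234
grip_force: 60.2
```

Request:
arm_command --pt "0 0 0.001 0 0" --pt "0 0 0.001 0 0" --pt "0 0 0 0 0"

```text
time_s: 55.38
eef_pos: [0.5673, -0.3922, 0.1157]
orientation: [0.625, 0.781, -0.0, 0.001]
contact_force: [-4.6, 2.9, 15.4]
gripper_width: 0.0235
grip_force: 62.1
```

Seated on its collar (15 N). I release, lift away, and check.

Request:
arm_command --pt "0 0 -0.001 0 0.6" --pt "0 0 0 0 0.6" --pt "0 0 0 0 0.6" --pt "0 0 0 0 0.6" --pt "0 0 -0.03 0 0.6"

```text
time_s: 55.8
eef_pos: [0.5644, -0.3907, 0.1391]
orientation: [0.625, 0.781, -0.001, -0.005]
contact_force: [-0.6, 0.5, -0.7]
gripper_width: 0.0511
grip_force: 0.0
```

Request:
arm_command --pt "0 0 -0.035 0 0.6" --pt "0 0 -0.035 0 0.6" --pt "0 0 -0.035 0 0.6" --pt "0 0 -0.035 0 0.6" --pt "0 0 -0.03 0 0.6"

```text
time_s: 56.22
eef_pos: [0.5673, -0.3922, 0.3172]
orientation: [0.625, 0.781, 0.0, 0.001]
contact_force: [1.2, -0.9, 0.7]
gripper_width: 0.0512
grip_force: 0.0
```

Request:
arm_command --pt "0 0 0 0 0.6" --pt "0 0 0 0 0.6" --pt "0 0 0 0 0.6"

```text
time_s: 56.47
eef_pos: [0.5669, -0.3921, 0.3137]
orientation: [0.625, 0.781, -0.0, -0.001]
contact_force: [-0.3, -0.6, -1.6]
gripper_width: 0.0514
grip_force: 0.0
```

```bash
python3 d.py; python3 -c "
from st import *
p=ctrl.grab_frame('scene'); s=ctrl.grab_frame('side')
for l in ['bar_brass','bar_steel','bar_green','oil_bottle','driver']: print(l,find(p,l))
a=cv2.resize(p['frame'][140:240,270:440,::-1],(420,247),interpolation=2); a2=cv2.resize(p['frame'][250:345,90:190,::-1],(300,285),interpolation=2)
b=cv2.resize(s['frame'][240:370,160:340,::-1],(440,318),interpolation=2)
c=np.zeros((565,720,3),np.uint8); c[:247,:420]=a; c[:285,420:]=a2; c[247:,:440]=b; cv2.imwrite('pics/z.png',c)"
```

```text
[ 0.5687 -0.3912] yaw 0.2403 [0.0037 0.0239] 116 px 278.01724137931035 187.3448275862069 depth 0.1730165644014598 tool [0.     0.0025 0.173 ]
shift [-0.      0.0025  0.198 ] turn 1.5515526905486823 curyaw 1.7918 q7 0.634 t 56.5167
bar_brass [(0.84, [0.449, -0.107, 0.016]), (0.59, [0.533, 0.12, 0.044]), (0.44, [0.574, -0.397, 0.111])]
bar_steel [(0.62, [0.539, 0.183, 0.042]), (0.6, [0.564, 0.208, 0.019])]
bar_green [(0.96, [0.55, 0.254, 0.045]), (0.44, [0.493, 0.336, 0.057]), (0.25, [0.542, 0.188, 0.046])]
oil_bottle [(0.59, [0.542, -0.149, 0.038])]
driver [(0.74, [0.58, -0.401, 0.107])]
```

No picture views are left, so I make one numeric check from above the stage: slot angles at the stops and the bar poses.

Request:
arm_command --pt "0.038 0 0 0 0.6" --pt "0.038 0 0 0 0.6" --pt "0.038 0 0 0 0.6" --pt "0.038 0 0 0 0.6" --pt "0.038 0 0 0 0.6"

```text
time_s: 57.28
eef_pos: [0.5248, -0.2052, 0.3146]
orientation: [0.625, 0.781, 0.0, 0.0]
contact_force: [1.1, 0.1, 0.1]
gripper_width: 0.0513
grip_force: 0.0
```

Request:
arm_command --pt "0.038 0 0 0 0.6" --pt "0.038 0 0 0 0.6" --pt "0.038 0 0 0 0.6" --pt "0.038 0 0 0 0.6" --pt "0.038 0 0 0 0.6"

```text
time_s: 57.7
eef_pos: [0.4831, -0.0198, 0.3148]
orientation: [0.625, 0.781, 0.0, 0.0]
contact_force: [1.1, 0.1, -0.5]
gripper_width: 0.0513
grip_force: 0.0
```

Request:
arm_command --pt "0.038 0.01 0 0 0.6" --pt "0.038 0.01 0 0 0.6" --pt "0.038 0.01 0 0 0.6" --pt "0.038 0.01 0 0 0.6" --pt "0.038 0.01 0 0 0.6"

```text
time_s: 58.12
eef_pos: [0.4908, 0.1767, 0.3148]
orientation: [0.625, 0.781, 0.0, 0.0]
contact_force: [0.9, -1.5, 0.1]
gripper_width: 0.0512
grip_force: 0.0
```

Request:
arm_command --pt "0 0.03 0 0 0.6" --pt "0 0 0 0 0.6" --pt "0 0 0 0 0.6" --pt "0 0 0 0 0.6"

```text
time_s: 58.45
eef_pos: [0.5199, 0.1813, 0.3143]
orientation: [0.625, 0.781, -0.0, -0.0]
contact_force: [0.2, 0.3, 0.1]
gripper_width: 0.0509
grip_force: 0.0
```

```bash
python3 -c "
from st import *
p=ctrl.grab_frame('wrist');e,M,s=tool();print(e)
for xy,z in [((.6150,.2833),.038),((.4527,.1408),.0605),((.463,.2065),.0605),((.4725,.2717),.0605)]:
    print(proj(p,[[*xy,z]])[0],slot(p,xy,z,.014)[:4])
print(fitbox(p,'brass',(.52,.131),z0=.02,z1=.042),fitbox(p,'green',(.541,.262),z0=.02,z1=.042))"
```

```text
[0.5197 0.181  0.3145]
[383.8478  91.3101] (array([0.6161, 0.2838]), np.float64(-0.13638225609149224), array([0.0029, 0.0167]), 44)
[207.5696 190.3795] (array([0.4545, 0.1425]), np.float64(-0.121605081513116), array([0.0029, 0.0196]), 47)
[227.6544 132.8095] (array([0.4622, 0.2075]), np.float64(-0.1492387692981918), array([0.0018, 0.0201]), 32)
[249.0989  70.054 ] (array([0.4663, 0.2734]), np.float64(-0.12680523509327202), array([0.0021, 0.0069]), 12)
(array([0.5197, 0.1323, 2.979 ]), 'IoU', np.float64(0.941), 'area', np.uint64(2384)) (array([0.5389, 0.2634, 2.9843]), 'IoU', np.float64(0.813), 'area', np.uint64(2111))
```

```bash
python3 -c "
from station import ctrl
print(ctrl.hand_in())"
```

```text
the job is handed in; nothing more can be done
None
```

I laid the green, steel and brass bars in bays 1, 2 and 3 (copper was absent), turned all three clamps and then the lock screw to their stops, put the driver back in its stand, and handed the job in; no verdict came back, but the last numeric check agreed.

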